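# Put the finished cartons away behind the sliding doors of the sloped case

### The arm

A 6-joint arm with a two-finger parallel gripper is mounted at the origin on the work surface. World frame = base frame: x ahead of the robot, y to its left, z up, the work surface at z = 0. Lengths are in m, angles in rad, forces in N, time in s.
With the tool pointing down it reaches from about 0.3 to 0.825 m from the base axis. Payload 5.4 kg.
Tool frame: the origin (TCP) lies on the centre line of the jaws, within the pads' length; the fingertips stand 22 mm ahead of it and the grasp point (between the pads) lies 3 mm ahead of it (tips_ahead is the distance from the TCP to the fingertips, in m); z points along the fingers, y is the line along which they close (so a half turn about z gives the same grasp; the last joint's range is limited). The gripper opens to 92 mm and grips with 3 to 60 N. Pads are 20 mm wide; open, the fingers measure 128 mm over their backs; the gripper's body (75 mm by 189 mm) begins 69 mm behind the grasp point.
Start: joints at [-1.373, 0.158, 1.597, -0, 1.386, -0.21], TCP at [0.228, -0.528, 0.237] pointing down, gripper open.
Joint ranges: [-2.91, 2.91], [-0.94, 2.29], [0.18, 2.7], [-1.29, 4.43], [0.17, 2.64], [-3, 3]. Speed limits (rad/s): [2.57, 2.57, 3.14, 3.14, 3.14, 3.14].

### API

Orientations are given as a 3x3 rotation matrix whose columns are the frame's x, y, z axes.
In Python, from rig import get_state, snapshot, job_done, masks_of, tips_ahead gives the robot as it stands. The module is installed in compiled form; this text tells all that it offers.
- The arm moves only by the tool arm_command, never from a script. Its argument "motion" is one flat list of numbers, 6 for each row, row after row: the shift along the tool's x, y, z in cm, then the turn, a rotation vector about the tool's x, y, z in degrees. A call has 1 to 5 rows; each row is the pose to reach, as a shift and turn from the pose commanded when the call began, along the tool's axes at that moment; what a row does not reach only later rows make up. A row lasts 1/10 s, in which the tool goes at most 50 mm and 8.59 degrees, less where a joint would pass 70% of its speed; a pose out of reach is approached as far as the arm can. A call with a gripper value outside its range is refused whole. "hand" is the finger opening in cm, from 0 to 9.19, set as the call begins (left out, the last holds). The fingers move at their own pace and stop on an object; the grip force is fixed at half the most. Time passes only in rows, so rows that repeat a pose let the fingers close. It gives the time, the measured TCP pose, the force, the opening and the grip force at its end, in the units of the state.
- get_state(): the state, without advancing time (a new reading comes with each control period).
- snapshot(name): name is "side" or "top"; returns a dict with "frame" (480x640x3 uint8, red, green, blue), "camera_matrix" (3x3 intrinsics, pixels), "k1" (the pictures are not rectified: a ray, as slopes to the right and down, at radius r is drawn at 1 + k1 r^2 times it, then the intrinsics apply), "world_to_cam" (4x4, takes a point from world to camera coordinates). Camera axes: x right, y up, looking along -z (the intrinsics and any distortion apply to the point x, -y, -z); pixel columns grow to the right and rows downward; lengths in m; the calibration is good to about 2 mm. A picture is of the moment at which its call begins. There is no depth.
- job_done(): hands the job in; it is judged then, once.
Trained networks look in a picture, given as the dict that the camera call returned (one of the last four; its "shot" number tells which), for a name from the list of things; names that differ only in an ending like _2 or _b are one class to them, and where a whole thing is asked for, a point or a joint stands for the part that bears it (a point fixed in the world has none). Each returns a list of dicts, best first, with "p" (0 to 1); they miss things now and then, are a little off and sometimes report something else, mostly with a low value. They report only what shows in the picture. A call takes as long as a camera call. They do not tell look-alikes from the thing itself.
- masks_of(picture, query): "region" (480x640 bool, what is visible of it) and "rect" ([left, top, right, bottom] in pixels, round what is visible of it).
The state is a dict: "t": time; "joints": joint angles; "qd": joint speeds; "effort": joint torques, N m; "ee_pos": TCP position; "tcp_rot": TCP orientation; "force": force on the tool from outside, world axes, zero at the start; "torque": the same for the moment, N m; "opening": finger opening in m; "gripper_force": force on a finger pad.
Only numpy, scipy, OpenCV 4.12 (cv2) and the standard library are available. Lean on these libraries where they do the work, as an engineer would, in place of code of your own. Each camera call takes 0.05 s, during which the arm holds its last target. There are 200 camera calls.

### The job

Put all the jewellery cartons away in the sloped case, sliding each clear door past its neighbour to get at the bay under it: the big ones stacked on the single wide bed, the small ones in piles on the two narrow beds, no pile more than two high, every carton lying flat on the slope, lengthwise down it, squarely over its bed and pushed back against the backstop. Finish with both doors fully shut, and leave the jar, the brown bar and the brush where they are.

Things in the scene. Friction and masses are not known exactly. Their poses are not given: they have to be found in the camera images.
- case: fixed low display case, 442 (y) x 262 mm, whole inside and doors sloping 0.25 rad down to its +x. Origin: on the bench under its middle. Floor middle is 42 mm above it; square to the floor, end walls are 62 mm, side walls 74, lower door at 62 to 66, upper door at 69 to 73. Two bays, y 0 to 0.212 and -0.212 to 0, no wall between; either rack may be in either bay
- lower_door (a joint): travel of the lower door (m): 0 = fully shut over the bay on the case's +y side (left seen from the robot); grows to 0.208 as it slides towards -y beneath the upper door, level; friction about 1.5 N, stays where it is left
- upper_door (a joint): travel of the upper door (m): 0 = fully shut over the bay on the case's -y side; grows to 0.208 as it slides towards +y above the lower door (the 42 mm strip of bay in front of it, on the high side, is covered by a fixed sill); friction about 1.5 N, stays where it is left
- lower_door_pull (a point): centre of the lower door's pull, a dark steel block square on the door's high front strip, outer end: 12 (y) x 24 (x) x 30 mm tall; point is 15 mm above the panel's face. Passes clear of the upper door, whose edge is 24 mm down the slope from this point; axes: x down the slope, y level along the doors' travel (case +y), z square out of the slope
- upper_door_pull (a point): centre of the upper door's pull, same block of 12 x 24 x 30 mm (y, x, tall), at the upper door's outer end; this point is 15 mm above its door panel's face; axes: x down the slope, y level along the doors' travel (case +y), z square out of the slope
- wide_bed (a point): white rack in one of the bays: one single bed 66 mm wide and 150 mm long, 4 mm thick on the case floor, with a backstop 66 mm wide standing 44 mm above the bed at its low end. Point: middle of the line where bed surface meets the backstop's face, so the bed lies at -x of it; axes: x down the slope, y level along the doors' travel (case +y), z square out of the slope
- narrow_bed_a (a point): white rack in the other bay: two parallel narrow beds, each 46 mm wide and 150 mm long, 78 mm apart between centres, each with its own 44 mm backstop at the low end. Point: where the surface of the +y bed meets its backstop's face, mid-width; axes: x down the slope, y level along the doors' travel (case +y), z square out of the slope
- narrow_bed_b (a point): same for the -y one of the two narrow beds; axes: x down the slope, y level along the doors' travel (case +y), z square out of the slope
- big1: big flat jewellery carton, kraft card, 92 mm (x) x 60 mm (y) x 24 mm tall, about 0.12 kg; origin at the centre of its underside; may be absent
- big2: big flat jewellery carton, kraft card, 92 mm (x) x 60 mm (y) x 24 mm tall, about 0.12 kg; origin at the centre of its underside; may be absent
- small1: small jewellery carton, kraft card, 52 mm (x) x 40 mm (y) x 24 mm tall, about 0.06 kg; origin at the centre of its underside; may be absent
- small2: small jewellery carton, kraft card, 52 mm (x) x 40 mm (y) x 24 mm tall, about 0.06 kg; origin at the centre of its underside; may be absent
- small3: small jewellery carton, kraft card, 52 mm (x) x 40 mm (y) x 24 mm tall, about 0.06 kg; origin at the centre of its underside; may be absent
- small4: small jewellery carton, kraft card, 52 mm (x) x 40 mm (y) x 24 mm tall, about 0.06 kg; origin at the centre of its underside; may be absent
- jar: bystander: glass jar with a steel lid, 60 mm across, 85 mm tall; origin at the centre of its underside
- wax_bar: bystander: dark brown bar of polishing compound, 140 x 34 x 30 mm; origin at the centre of its underside
- brush: bystander: bench brush with a handle, 160 mm long, lying flat; origin under its middle
Not all that is in view belongs to the job. What is shaped like the small1 but pink or red is not meant.

How it is judged:
At the end, for the whole second after the job is handed in: All big cartons on the wide bed, all small ones on the narrow beds, end within 8 mm of the backstop, 12 mm of the bed centre line, flat within 0.12 rad, lengthwise within 0.2 rad, at rest; both doors within 6 mm of shut (x of big1 in the frame of wide_bed between -0.054 and -0.04 m and y of big1 in the frame of wide_bed between -0.012 and 0.012 m and z of big1 in the frame of wide_bed between -0.006 and 0.054 m and angle between the z axis of each of big1, big2 and the z axis of wide_bed, either way round below 0.12 rad and angle between the x axis of each of big1, big2 and the x axis of wide_bed, either way round below 0.2 rad and x of big2 in the frame of wide_bed between -0.054 and -0.04 m and y of big2 in the frame of wide_bed between -0.012 and 0.012 m and z of big2 in the frame of wide_bed between -0.006 and 0.054 m and ((x of small1 in the frame of narrow_bed_a between -0.034 and -0.02 m and y of small1 in the frame of narrow_bed_a between -0.012 and 0.012 m and z of small1 in the frame of narrow_bed_a between -0.006 and 0.054 m and angle between the z axis of small1 and the z axis of narrow_bed_a, either way round below 0.12 rad and angle between the x axis of small1 and the x axis of narrow_bed_a, either way round below 0.2 rad) or (x of small1 in the frame of narrow_bed_b between -0.034 and -0.02 m and y of small1 in the frame of narrow_bed_b between -0.012 and 0.012 m and z of small1 in the frame of narrow_bed_b between -0.006 and 0.054 m and angle between the z axis of small1 and the z axis of narrow_bed_b, either way round below 0.12 rad and angle between the x axis of small1 and the x axis of narrow_bed_b, either way round below 0.2 rad)) and ((x of small2 in the frame of narrow_bed_a between -0.034 and -0.02 m and y of small2 in the frame of narrow_bed_a between -0.012 and 0.012 m and z of small2 in the frame of narrow_bed_a between -0.006 and 0.054 m and angle between the z axis of small2 and the z axis of narrow_bed_a, either way round below 0.12 rad and angle between the x axis of small2 and the x axis of narrow_bed_a, either way round below 0.2 rad) or (x of small2 in the frame of narrow_bed_b between -0.034 and -0.02 m and y of small2 in the frame of narrow_bed_b between -0.012 and 0.012 m and z of small2 in the frame of narrow_bed_b between -0.006 and 0.054 m and angle between the z axis of small2 and the z axis of narrow_bed_b, either way round below 0.12 rad and angle between the x axis of small2 and the x axis of narrow_bed_b, either way round below 0.2 rad)) and ((x of small3 in the frame of narrow_bed_a between -0.034 and -0.02 m and y of small3 in the frame of narrow_bed_a between -0.012 and 0.012 m and z of small3 in the frame of narrow_bed_a between -0.006 and 0.054 m and angle between the z axis of small3 and the z axis of narrow_bed_a, either way round below 0.12 rad and angle between the x axis of small3 and the x axis of narrow_bed_a, either way round below 0.2 rad) or (x of small3 in the frame of narrow_bed_b between -0.034 and -0.02 m and y of small3 in the frame of narrow_bed_b between -0.012 and 0.012 m and z of small3 in the frame of narrow_bed_b between -0.006 and 0.054 m and angle between the z axis of small3 and the z axis of narrow_bed_b, either way round below 0.12 rad and angle between the x axis of small3 and the x axis of narrow_bed_b, either way round below 0.2 rad)) and ((x of small4 in the frame of narrow_bed_a between -0.034 and -0.02 m and y of small4 in the frame of narrow_bed_a between -0.012 and 0.012 m and z of small4 in the frame of narrow_bed_a between -0.006 and 0.054 m and angle between the z axis of small4 and the z axis of narrow_bed_a, either way round below 0.12 rad and angle between the x axis of small4 and the x axis of narrow_bed_a, either way round below 0.2 rad) or (x of small4 in the frame of narrow_bed_b between -0.034 and -0.02 m and y of small4 in the frame of narrow_bed_b between -0.012 and 0.012 m and z of small4 in the frame of narrow_bed_b between -0.006 and 0.054 m and angle between the z axis of small4 and the z axis of narrow_bed_b, either way round below 0.12 rad and angle between the x axis of small4 and the x axis of narrow_bed_b, either way round below 0.2 rad)) and value of joint each of lower_door, upper_door below 0.006 m and linear speed of each of big1, big2, small1, small2, small3, small4 below 0.02 m/s); the robot touches nothing.
It fails at once if the jar is moved more than 40 mm (distance of jar from where it was at the start of the episode above 0.04 m).
It fails at once if the brown bar is moved more than 40 mm (distance of wax_bar from where it was at the start of the episode above 0.04 m).
It fails at once if the brush is moved more than 40 mm (distance of brush from where it was at the start of the episode above 0.04 m).
Of big1, big2, small1, small2, small3, small4 only 4 to 5 are there at a start; the rules pass over those that are not, and their reading is None.
At some moment in a run one of big1, big2, small1, small2, small3, small4 may be knocked a few centimetres aside while the robot is not near it.
Once in a run the grip may slacken for a moment while it holds something.
It also fails if it takes over 210 s, if anything falls off the work surface, if the arm or the gripper's body presses on something with over 40 N, if the wrist force passes 120 N, or if a joint passes its speed limit or range.

## Working session

There is one attempt and no reset: what is moved stays moved. The work goes in short steps, Python scripts to look and compute and a tool call to move; the robot and the scene stay as the last step left them, time stands still between calls to the robot, and variables do not carry over. Pictures are saved under pics/ and viewed, at most 14 in all, crops included, and the job is handed in when it is done.

Besides the shell and the picture viewer there is one more tool, called after "Call:" as name(argument=value, ...) on one line, values as JSON. arm_command: Moves the arm, as the interface text tells. Its arguments: {"type":"object","properties":{"motion":{"type":"array"},"hand":{"type":"number"}},"required":["motion"]}

```bash
mkdir -p pics; cat > h.py <<'E'
import numpy as np, cv2
from rig import get_state, snapshot, job_done, masks_of, tips_ahead
def save(p,n): cv2.imwrite(f'pics/{n}.png',cv2.cvtColor(p['frame'],cv2.COLOR_RGB2BGR))
def proj(p,X):
    X=np.atleast_2d(X);W=p['world_to_cam'];c=X@W[:3,:3].T+W[:3,3]
    u=np.c_[c[:,0],-c[:,1]]/(-c[:,2:3]); u=u*(1+p['k1']*(u**2).sum(1,keepdims=True))
    K=p['camera_matrix'];return u*[K[0,0],K[1,1]]+[K[0,2],K[1,2]]
def ray(p,uv):
    uv=np.atleast_2d(np.asarray(uv,float)).reshape(-1,1,2)
    n=cv2.undistortPoints(uv,p['camera_matrix'],np.array([p['k1'],0,0,0.]),).reshape(-1,2)
    d=np.c_[n[:,0],-n[:,1],-np.ones(len(n))];W=p['world_to_cam'];R=W[:3,:3]
    return -R.T@W[:3,3], d@R
def onplane(p,uv,z=0,n=(0,0,1),p0=None):
    o,d=ray(p,uv);n=np.array(n,float);p0=np.array([0,0,z]) if p0 is None else p0
    return o+d*(((p0-o)@n)/(d@n))[:,None]
E
python3 - <<'E'
from h import *
s=get_state();print(s['t'],s['ee_pos'],tips_ahead if not callable(tips_ahead) else tips_ahead())
for n in('top','side'):
    p=snapshot(n);save(p,n+'0');W=p['world_to_cam'];print(n,p['k1'],-W[:3,:3].T@W[:3,3],W[2,:3])
    for q in['big1','small1','jar','wax_bar','brush','case','lower_door_pull','upper_door_pull','wide_bed','narrow_bed_a']:
        print(q,[(round(m['p'],2),[int(x) for x in m['rect']]) for m in masks_of(p,q)])
E
```

```text
0.0 [ 0.22789983 -0.52726574  0.23563602] 0.022
top -0.11277983207086958 [3.29967378e-01 1.09966363e-03 1.56281348e+00] [-0.1794412   0.00702575  0.98374361]
big1 [(0.65, [367, 234, 393, 265]), (0.57, [437, 243, 458, 266])]
small1 [(0.66, [439, 208, 455, 225]), (0.63, [446, 288, 465, 303]), (0.57, [369, 276, 385, 295]), (0.54, [470, 264, 486, 284]), (0.5, [403, 243, 419, 256]), (0.47, [409, 282, 422, 298]), (0.27, [366, 232, 391, 265])]
jar [(0.53, [156, 291, 178, 309]), (0.5, [368, 235, 391, 265]), (0.23, [401, 184, 419, 232])]
wax_bar [(0.86, [358, 172, 381, 214])]
brush [(0.76, [402, 186, 418, 229])]
case [(0.76, [192, 199, 332, 291])]
lower_door_pull [(0.92, [200, 208, 273, 283])]
upper_door_pull [(0.73, [257, 207, 325, 264])]
wide_bed [(0.25, [255, 204, 326, 266])]
narrow_bed_a []
side -0.12649788881159973 [ 0.39051662 -1.11631509  1.32905113] [-0.10615302 -0.67833212  0.72704682]
big1 [(0.97, [324, 370, 369, 406]), (0.86, [315, 305, 349, 330])]
small1 [(0.81, [317, 417, 334, 438]), (0.77, [281, 311, 297, 331]), (0.76, [375, 367, 398, 388]), (0.72, [283, 349, 301, 365]), (0.64, [285, 389, 308, 417]), (0.54, [324, 345, 348, 361])]
jar [(0.8, [240, 157, 258, 181]), (0.52, [257, 168, 370, 280])]
wax_bar [(0.66, [372, 283, 417, 311])]
brush [(0.72, [360, 331, 416, 350])]
case [(0.93, [257, 168, 369, 279]), (0.44, [326, 368, 364, 406])]
lower_door_pull []
upper_door_pull [(0.91, [289, 202, 363, 250]), (0.58, [256, 166, 371, 278]), (0.53, [326, 370, 365, 404])]
wide_bed []
narrow_bed_a [(0.61, [298, 248, 346, 251]), (0.31, [325, 370, 368, 407])]
```

```bash
python3 - <<'E'
import cv2
a=cv2.imread('pics/top0.png')[150:330,140:500];cv2.imwrite('pics/top0c.png',cv2.resize(a,(800,400),interpolation=cv2.INTER_CUBIC))
a=cv2.imread('pics/side0.png')[150:450,220:460];cv2.imwrite('pics/side0c.png',cv2.resize(a,(480,600),interpolation=cv2.INTER_CUBIC))
E
```

```text
(no output)
```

View pics/top0c.png

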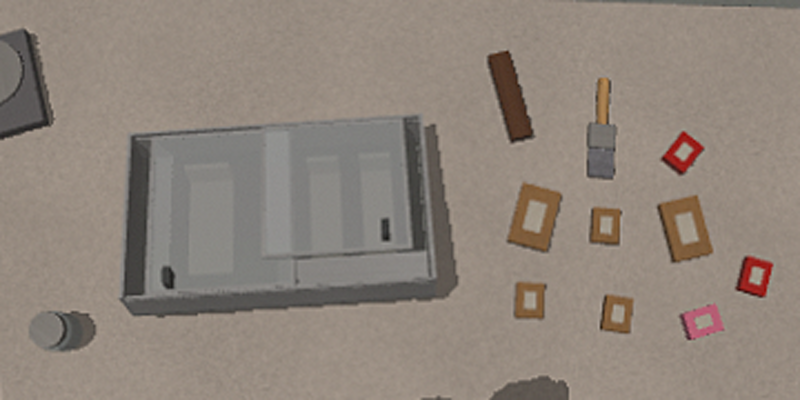

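View pics/side0c.png

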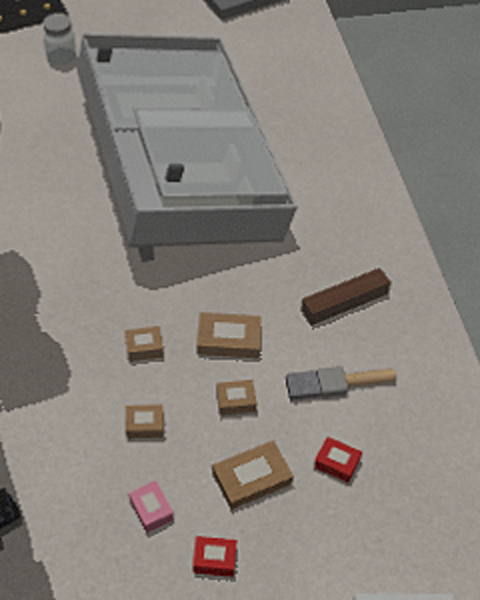

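```bash
cat >> h.py <<'E'
from scipy.optimize import minimize
SS=8
def kraft(p):
    h=cv2.cvtColor(p['frame'],cv2.COLOR_RGB2HSV);f=p['frame'].astype(int)
    m=((h[...,0]>8)&(h[...,0]<22)&(h[...,1]>85)).astype(np.uint8)
    return m
def blobs(p):
    m=kraft(p);cs,_=cv2.findContours(m,cv2.RETR_EXTERNAL,cv2.CHAIN_APPROX_NONE);o=[]
    for c in cs:
        if cv2.contourArea(c)<60: continue
        f=np.zeros(m.shape,np.uint8);cv2.drawContours(f,[c],-1,1,-1);o.append(f)
    return o
def boxpts(x,y,a,L,W,H,z=0):
    c,s=np.cos(a),np.sin(a)
    return np.array([[x+c*u*L/2-s*v*W/2,y+s*u*L/2+c*v*W/2,z+w*H] for u in(-1,1) for v in(-1,1) for w in(0,1)])
def iou(p,X,f):
    r,c=np.where(f);r0,r1,c0,c1=r.min()-8,r.max()+9,c.min()-8,c.max()+9
    g=np.kron(f[r0:r1,c0:c1],np.ones((SS,SS),np.uint8));u=(proj(p,X)-[c0-.5,r0-.5])*SS
    if not np.isfinite(u).all(): return 0
    h=cv2.convexHull(u.astype(np.float32)).round().astype(np.int32)
    q=np.zeros_like(g);cv2.fillConvexPoly(q,h,1);return (q&g).sum()/max((q|g).sum(),1)
def fitbox(views,x,y,dims):
    best=None
    for a in np.arange(0,np.pi,np.pi/6):
        f=lambda v:-sum(iou(p,boxpts(v[0],v[1],v[2],*dims),m) for p,m in views)
        s=np.array([[x,y,a],[x+.01,y,a],[x,y+.01,a],[x,y,a+.3]])
        r=minimize(f,s[0],method='Nelder-Mead',options=dict(initial_simplex=s,xatol=2e-4,fatol=1e-4))
        if best is None or r.fun<best.fun: best=r
    return best
DIM={'big':(.092,.060,.024),'small':(.052,.040,.024)}
def cartons(pt,ps):
    bt,bs=blobs(pt),blobs(ps);out=[]
    ctr=lambda p,f:onplane(p,[np.argwhere(f).mean(0)[::-1]],.012)[0]
    cs=[ctr(ps,f) for f in bs]
    for f in bt:
        c=ctr(pt,f); 
        if not len(cs): continue
        k=min(range(len(cs)),key=lambda i:np.hypot(*(cs[i]-c)[:2]))
        v=[(pt,f)]+([(ps,bs[k])] if np.hypot(*(cs[k]-c)[:2])<.02 else [])
        res={n:fitbox(v,c[0],c[1],d) for n,d in DIM.items()}
        n=min(res,key=lambda n:res[n].fun);r=res[n]
        if -r.fun/len(v)>.6: out.append((n,r.x,-r.fun/len(v),len(v)))
    return out
E
python3 - <<'E'
from h import *
pt,ps=snapshot('top'),snapshot('side')
print(pt['camera_matrix'][0],ps['camera_matrix'][0])
for n,x,q,k in cartons(pt,ps): print(n,x.round(4),round(np.degrees(x[2])%180,1),round(q,3),k)
# case: dark pull centroids
for p,nm,rects in((pt,'top',[(205,260,230,290),(300,240,325,265)]),(ps,'side',[(262,168,285,185),(295,225,320,245)])):
    g=cv2.cvtColor(p['frame'],cv2.COLOR_RGB2GRAY)
    for a,b,c,d in rects:
        s=g[b:d,a:c];m=s<80;print(nm,m.sum(),np.argwhere(m).mean(0)[::-1]+[a,b],s.min())
E
```

```text
[462.63440205   0.         326.91850796] [537.39031985   0.         314.78054211]
small [ 0.4436 -0.3167 -0.1603] 170.8 0.921 2
small [ 0.4618 -0.1841  3.1322] 179.5 0.916 2
small [ 0.5782 -0.3009 -0.075 ] 175.7 0.914 2
big [ 0.5758 -0.4253  0.2382] 13.6 0.944 2
big [ 0.5893 -0.1916 -0.2487] 165.8 0.945 2
top 45 [214.95555556 274.11111111] 28
top 28 [313.39285714 253.32142857] 30
side 156 [273.05769231 172.39102564] 32
side 60 [306.85 236.45] 24
```

```bash
python3 - <<'E'
import cv2
a=cv2.imread('pics/top0.png')[195:300,185:345];cv2.imwrite('pics/case_t.png',cv2.resize(a,(800,525),interpolation=cv2.INTER_CUBIC))
a=cv2.imread('pics/side0.png')[160:290,245:385];cv2.imwrite('pics/case_s.png',cv2.resize(a,None,fx=4.6,fy=4.6,interpolation=cv2.INTER_CUBIC))
E
```

```text
(no output)
```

View pics/case_t.png

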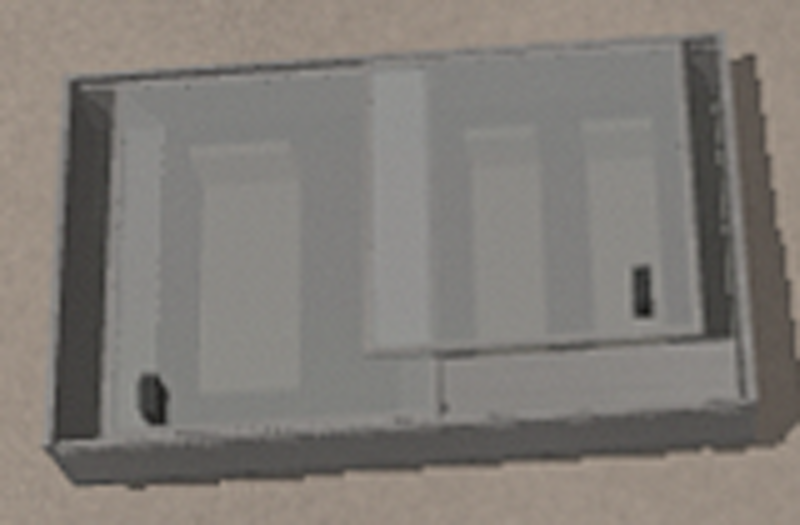

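View pics/case_s.png

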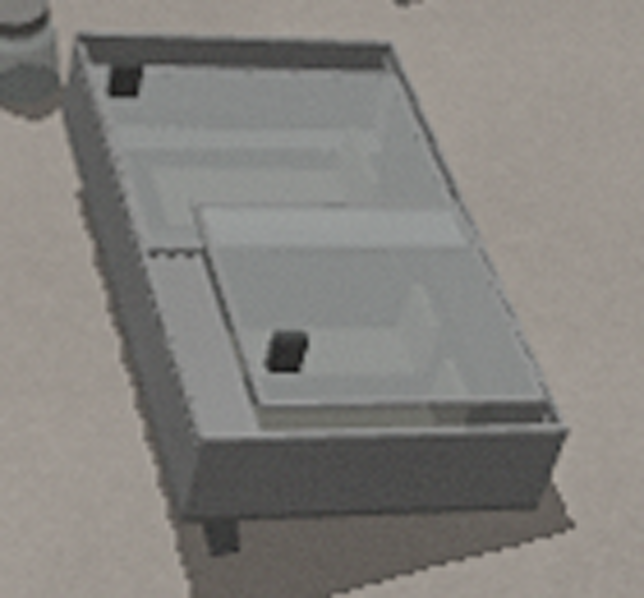

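```bash
cat > c.py <<'E'
from h import *
from scipy.optimize import least_squares
T=[(199,210.6),(329.4,202),(336,275.4),(195,284.4)];S=[(262,168.3),(329.8,169.8),(368,253.9),(288.5,255)]
th=.25
def frame(v):
    c,s=np.cos(v[2]),np.sin(v[2]);Rz=np.array([[c,-s,0],[s,c,0],[0,0,1]])
    Rs=np.array([[np.cos(th),0,np.sin(th)],[0,1,0],[-np.sin(th),0,np.cos(th)]])
    return Rz@Rs,np.array([v[0],v[1],.042])
def s2w(v,P): R,o=frame(v);return np.atleast_2d(P)@R.T+o
def w2s(v,P): R,o=frame(v);return (np.atleast_2d(P)-o)@R
E
cat > c1.py <<'E'
from c import *
pt,ps=snapshot('top'),snapshot('side')
ct=[(1,1),(1,-1),(-1,-1),(-1,1)];cs=[(-1,1),(1,1),(1,-1),(-1,-1)]
for h in(.062,.074):
  for a in (.131,.131/np.cos(th)):
    mk=lambda C:[(i*a,j*.221,h) for i,j in C]
    f=lambda v:np.r_[(proj(pt,s2w(v,mk(ct)))-T).ravel(),(proj(ps,s2w(v,mk(cs)))-S).ravel()]
    r=least_squares(f,[.55,.13,0],x_scale=.01);print(h,a,r.x,r.cost,r.fun.round(1))
    # triangulate pulls and others
v=r.x
def tri(ut,us):
    o1,d1=ray(pt,[ut]);o2,d2=ray(ps,[us]);A=np.c_[d1[0],-d2[0]];k=np.linalg.lstsq(A,o2-o1,rcond=None)[0]
    a,b=o1+k[0]*d1[0],o2+k[1]*d2[0];return (a+b)/2,np.linalg.norm(a-b)
for nm,ut,us in(('low',(185+152/5,195+400/5),(245+125/4.6,160+80/4.6)),('up',(185+642/5,195+292/5),(245+287/4.6,160+351/4.6))):
    X,e=tri(ut,us);print(nm,X.round(4),e.round(4),w2s(v,X).round(4))
E
python3 c1.py
```

```text
0.062 0.131 [0.57031331 0.19155199 0.0873421 ] 6.973154650020412 [-1.3 -0.8  0.3 -0.8 -0.4 -0.4 -1.3 -0.3 -1.1 -0.1 -0.2  0.5 -0.3  1.3
 -0.1  2.3]
0.062 0.13520313814195453 [0.57071631 0.19167908 0.0886791 ] 14.075845705066428 [-1.4 -1.9  0.1 -2.1 -0.2  0.6 -1.4  0.9 -2.2 -0.1  0.8  0.5  1.   1.1
 -1.2  2.3]
0.074 0.131 [0.56575881 0.18656747 0.08717731] 8.94931202388704 [-0.9 -1.2  1.8 -1.3  1.3 -0.3 -0.9 -0.1 -1.6 -1.8 -0.4 -1.1 -0.3 -0.1
 -0.6  0.9]
0.074 0.13520313814195453 [0.56616639 0.18669296 0.08852092] 18.840130769436865 [-0.9 -2.3  1.6 -2.6  1.4  0.8 -0.9  1.1 -2.8 -1.8  0.7 -1.2  1.1 -0.2
 -1.8  0.9]
low [0.471  0.3336 0.1424] 0.0039 [[-0.1041  0.1547  0.0771]]
up [0.5457 0.0321 0.1403] 0.0041 [[-0.0574 -0.1522  0.0868]]
```

```bash
cat > c2.py <<'E'
from c import *
V=np.array([.56576,.18657,.08718])
pt,ps=snapshot('top'),snapshot('side')
R,o=frame(V)
def sl(p,uv,z): return w2s(V,onplane(p,uv,n=R[:,2],p0=o+R[:,2]*z))[:,:2].round(4).tolist()
t=lambda L:[(185+a/5,195+b/5) for a,b in L]
s=lambda L:[(245+a/4.6,160+b/4.6) for a,b in L]
print('wide line',sl(pt,t([(205,180),(298,180)]),.004),'top',sl(pt,t([(192,142),(290,142)]),.048),'far',sl(pt,t([(200,393),(298,388)]),.004))
print('a line',sl(pt,t([(472,165),(540,162)]),.004),'top',sl(pt,t([(465,130),(535,127)]),.048))
print('b line',sl(pt,t([(587,155),(655,153)]),.004),'top',sl(pt,t([(580,122),(650,120)]),.048))
print('pulls', sl(pt,t([(152,400)]),.081),sl(ps,s([(125,80)]),.081),sl(pt,t([(642,292)]),.088),sl(ps,s([(287,351)]),.088))
img=cv2.resize(pt['frame'][195:300,185:345],(800,525),interpolation=cv2.INTER_CUBIC)[...,::-1].copy()
im2=cv2.resize(ps['frame'][160:290,245:385],None,fx=4.6,fy=4.6,interpolation=cv2.INTER_CUBIC)[...,::-1].copy()
def draw(P,col):
    for p,im,off,k in((pt,img,(185,195),5),(ps,im2,(245,160),4.6)):
        u=(proj(p,s2w(V,P))-off+.5)*k
        cv2.polylines(im,[u.round().astype(np.int32)],True,col,1)
draw([(i*.131,j*.221,.074) for i,j in((1,1),(1,-1),(-1,-1),(-1,1))],(0,0,255))
draw([(i*.131,j*.221,.062) for i,j in((1,1),(1,-1),(-1,-1),(-1,1))],(0,255,255))
draw([(i*.123,j*.212,0) for i,j in((1,1),(1,-1),(-1,-1),(-1,1))],(255,0,0))
for x,y,z in((-.102,.155,.081),(-.057,-.153,.088)): draw([(x+i*.012,y+j*.006,z+.015) for i,j in((1,1),(1,-1),(-1,-1),(-1,1))],(0,255,0))
cv2.imwrite('pics/o_t.png',img);H=np.zeros((600,800,3),np.uint8);cv2.imwrite('pics/o_s.png',im2)
a=cv2.resize(img,(480,315));b=cv2.resize(im2,(320,297));M=np.zeros((320,800,3),np.uint8);M[:315,:480]=a;M[:297,480:]=b;cv2.imwrite('pics/o.png',cv2.resize(M,(800,320)))
E
python3 c2.py
```

```text
wide line [[0.0793, 0.1407], [0.0747, 0.0771]] top [[0.0862, 0.1406], [0.0814, 0.075]] far [[-0.0751, 0.1406], [-0.0759, 0.0763]]
a line [[0.0775, -0.0414], [0.0765, -0.0876]] top [[0.0819, -0.0412], [0.0807, -0.0876]]
b line [[0.0795, -0.1196], [0.0777, -0.1658]] top [[0.0823, -0.1175], [0.0805, -0.1638]]
pulls [[-0.1075, 0.1537]] [[-0.1036, 0.1504]] [[-0.0594, -0.152]] [[-0.055, -0.1525]]
```

View pics/o_t.png

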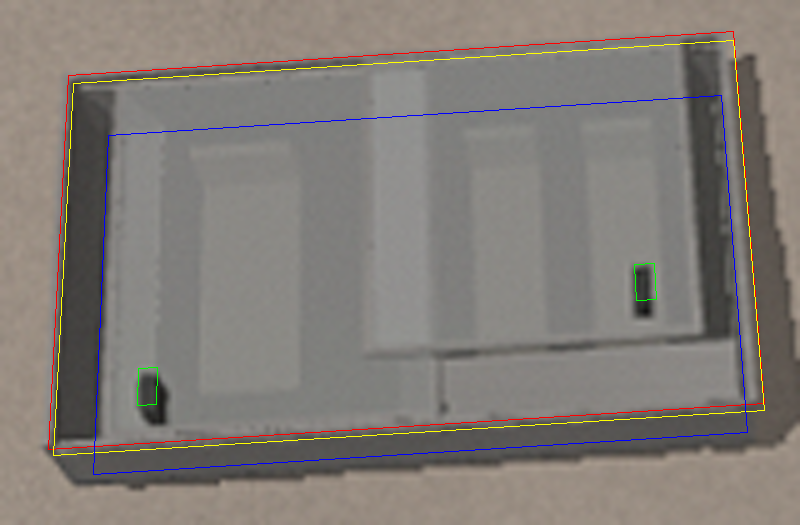

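```bash
cat > mv.py <<'E'
from c import *
from scipy.spatial.transform import Rotation as Ro
V=np.array([.56576,.18657,.08718])
RS,OS=frame(V)
def near(R0,R):  # choose half-turn nearer
    R2=R@np.diag([-1,-1,1.]);a=lambda Q:np.linalg.norm(Ro.from_matrix(R0.T@Q).as_rotvec())
    return R if a(R)<=a(R2) else R2
def down(a): return np.c_[[np.cos(a),np.sin(a),0],[np.sin(a),-np.cos(a),0],[0,0,-1.]]
RSL=np.c_[RS[:,0],-RS[:,1],-RS[:,2]]
def sp(x,y,z): return s2w(V,(x,y,z))[0]
def plan(wps,start=None):
    s=get_state();p,R=(np.array(s['ee_pos']),np.array(s['tcp_rot'])) if start is None else start
    for P,Q in wps:
        Q=near(R,Q) if Q is not None else R
        d=np.round(R.T@(np.array(P)-p)*100,1)+0.;w=np.round(np.degrees(Ro.from_matrix(R.T@Q).as_rotvec())*2)/2+0.
        print('  ',', '.join(f'{k:g}' for k in np.r_[d,w]),'| dist',round(np.linalg.norm(d),1),'->',np.round(P,3))
        p=p+R@d/100;R=R@Ro.from_rotvec(np.radians(w)).as_matrix()
    return p,R
def st():
    s=get_state();print('t',round(s['t'],2),'ee',np.round(s['ee_pos'],4),'slope',w2s(V,s['ee_pos'])[0].round(4),'j',np.round(s['joints'],2),'F',np.round(s['force'],1),'op',round(s['opening'],4),'gf',round(s['gripper_force'],1))
E
python3 - <<'E'
from mv import *
st();print(np.round(get_state()['tcp_rot'],3))
x,y=-.057,-.1522
plan([([.36,-.25,.30],None),(sp(x,y,.20),RSL),(sp(x,y,.15),RSL),(sp(x,y,.101),RSL)])
E
```

```text
t 1.4 ee [ 0.228  -0.5278  0.2366] slope [-0.4344 -0.6823  0.0899] j [-1.37  0.16  1.6   0.    1.39 -0.21] F [-0.1  0.2  0. ] op 0.0917 gf 0.0
[[ 0.918  0.397  0.   ]
 [ 0.397 -0.918 -0.   ]
 [ 0.     0.    -1.   ]]
   23.1, -20.3, -6.3, 0, 0, 0 | dist 31.4 -> [ 0.36 -0.25  0.3 ]
   30.9, -17.6, 5, 2.5, -14, 18.5 | dist 35.9 -> [0.573 0.034 0.25 ]
   0, 0, 5, -0.5, 0, 0 | dist 5.0 -> [0.561 0.033 0.201]
   0, 0, 4.9, 0, 0, 0 | dist 4.9 -> [0.549 0.032 0.154]
```

The top crop (800x400) shows two kraft bigs at (535,218) and (685,228), and kraft smalls at (530,300), (605,226) and (617,314). The look-alikes are red at (683,152) and (755,276), and pink at (702,321). I choose the kraft ones. The wide bed is in the +y bay and the narrow beds in the -y bay. First I open the upper door.

Call:
arm_command(motion=[23.1,-20.3,-6.3,0,0,0,23.1,-20.3,-6.3,0,0,0,23.1,-20.3,-6.3,0,0,0,23.1,-20.3,-6.3,0,0,0,23.1,-20.3,-6.3,0,0,0], hand=4)

```text
t: 1.9
ee_pos: [0.3332, -0.3047, 0.2872]
tcp_rot: [[0.918, 0.396, 0.0], [0.396, -0.918, -0.0], [0.0, 0.0, -1.0]]
force: [1.0, -0.2, -0.2]
opening: 0.0539
gripper_force: 0.0
```

```bash
python3 - <<'E'
from mv import *
st()
x,y=-.057,-.1522
plan([(sp(x,y,.20),RSL),(sp(x,y,.15),RSL),(sp(x,y,.101),RSL)])
E
```

```text
t 1.9 ee [ 0.3332 -0.3047  0.2872] slope [-0.3266 -0.4691  0.1697] j [-1.01 -0.21  1.85  0.    1.49  0.15] F [ 1.  -0.2 -0.2] op 0.0539 gf 0.0
   35.5, -21.6, 3.7, 2.5, -14, 18 | dist 41.7 -> [0.573 0.034 0.25 ]
   0, 0, 5, 0, 0, 0.5 | dist 5.0 -> [0.561 0.033 0.201]
   -0.1, 0, 4.9, 0, 0, 0 | dist 4.9 -> [0.549 0.032 0.154]
```

```bash
cat >> mv.py <<'E'
def go(wps,start=None):
    s=get_state();p,R=(np.array(s['ee_pos']),np.array(s['tcp_rot'])) if start is None else start
    out=[];p0,R0=p,R
    for P,Q in wps:
        P=np.array(P);Q=near(R0,Q) if Q is not None else R0;w=Ro.from_matrix(R0.T@Q).as_rotvec()
        n=int(np.ceil(max(np.linalg.norm(P-p0)/.21,np.degrees(np.linalg.norm(w))/36,.01)))
        for i in range(n): k=(i+1)/n;out.append((p0+(P-p0)*k,R0@Ro.from_rotvec(w*k).as_matrix()))
        p0,R0=P,Q
    return plan(out,start)
E
python3 - <<'E'
from mv import *
x,y=-.057,-.1522
go([(sp(x,y,.20),RSL),(sp(x,y,.15),RSL)])
E
```

```text
17.7, -10.8, 1.9, 1, -7, 9 | dist 20.8 -> [ 0.453 -0.135  0.269]
   16, -13.5, 0, 1.5, -7, 9 | dist 20.9 -> [0.573 0.034 0.25 ]
   -0.1, 0, 5, 0, 0, 0 | dist 5.0 -> [0.561 0.033 0.201]
```

Call:
arm_command(motion=[17.7,-10.8,1.9,1,-7,9,17.7,-10.8,1.9,1,-7,9,17.7,-10.8,1.9,1,-7,9,17.7,-10.8,1.9,1,-7,9,17.7,-10.8,1.9,1,-7,9])

```text
t: 2.4
ee_pos: [0.4539, -0.1336, 0.2673]
tcp_rot: [[0.96, 0.251, -0.121], [0.251, -0.968, -0.022], [-0.122, -0.009, -0.992]]
force: [-0.7, -0.3, 0.6]
opening: 0.0404
gripper_force: 0.0
```

Call:
arm_command(motion=[16,-13.5,0,1.5,-7,9,16,-13.5,0,1.5,-7,9,16,-13.5,0,1.5,-7,9,16,-13.5,0,1.5,-7,9,16,-13.5,0,1.5,-7,9])

```text
t: 2.9
ee_pos: [0.5741, 0.0371, 0.2479]
tcp_rot: [[0.965, 0.095, -0.244], [0.094, -0.995, -0.017], [-0.245, -0.006, -0.97]]
force: [0.4, 0.1, -0.0]
opening: 0.0398
gripper_force: 0.0
```

Call:
arm_command(motion=[-0.1,0,5,0,0,0,-0.1,0,5,0,0,0,-0.1,0,5,0,0,0])

```text
t: 3.2
ee_pos: [0.5589, 0.0317, 0.2008]
tcp_rot: [[0.965, 0.09, -0.246], [0.089, -0.996, -0.017], [-0.246, -0.005, -0.969]]
force: [-0.0, -0.0, 0.2]
opening: 0.0401
gripper_force: 0.0
```

```bash
python3 - <<'E'
from mv import *
st()
x,y=-.057,-.1522
plan([(sp(x,y,.15),RSL),(sp(x,y,.101),RSL)])
p=snapshot('side');a=p['frame'][140:290,245:425];cv2.imwrite('pics/s1.png',cv2.resize(a,(720,600),interpolation=cv2.INTER_CUBIC)[...,::-1])
E
```

```text
t 3.2 ee [0.5589 0.0317 0.2008] slope [-0.0589 -0.1537  0.1488] j [-0.13  0.34  1.47 -0.05  1.57  1.35] F [-0.  -0.   0.2] op 0.0401 gf 0.0
   0.2, -0.1, -0.1, 0, 0, 0 | dist 0.2 -> [0.561 0.033 0.201]
   0, 0, 4.9, 0, 0, 0 | dist 4.9 -> [0.549 0.032 0.154]
```

View pics/s1.png

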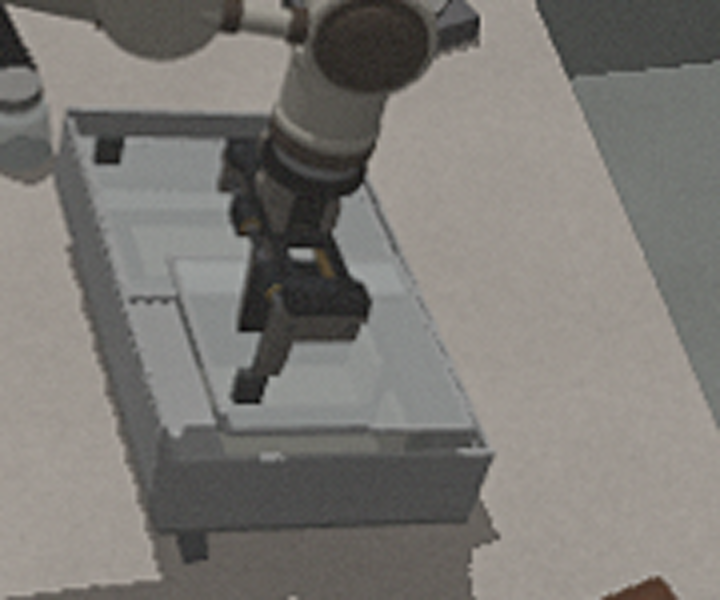

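The side crop shows the gripper in line with the upper pull: near finger at (290,330), pull at (250,385). Descending with a force check.

Call:
arm_command(motion=[0.1,-0.1,1.5,0,0,0,0.1,-0.1,3,0,0,0,0.1,-0.1,4,0,0,0,0.1,-0.1,4.8,0,0,0,0.1,-0.1,4.8,0,0,0])

```text
t: 3.75
ee_pos: [0.5478, 0.0324, 0.1526]
tcp_rot: [[0.965, 0.091, -0.246], [0.089, -0.996, -0.017], [-0.247, -0.005, -0.969]]
force: [0.5, -0.0, 0.4]
opening: 0.0401
gripper_force: 0.0
```

Call:
arm_command(motion=[0,0,0,0,0,0,0,0,0,0,0,0,0,0,0,0,0,0,0,0,0,0,0,0], hand=1.0)

```text
t: 4.15
ee_pos: [0.5493, 0.0322, 0.1547]
tcp_rot: [[0.966, 0.091, -0.242], [0.089, -0.996, -0.018], [-0.243, -0.004, -0.97]]
force: [0.2, -0.1, 0.8]
opening: 0.0117
gripper_force: 30.0
```

```bash
python3 -c "
from mv import *
st()"
```

```text
t 4.15 ee [0.5493 0.0322 0.1547] slope [-0.0568 -0.1524  0.1018] j [-0.13  0.36  1.54 -0.05  1.48  1.36] F [ 0.2 -0.1  0.8] op 0.0117 gf 30.0
```

Call:
arm_command(motion=[0,-3,0,0,0,0,0,-6.5,0,0,0,0,0,-10,0,0,0,0,0,-10,0,0,0,0])

```text
t: 4.55
ee_pos: [0.5403, 0.1357, 0.1547]
tcp_rot: [[0.966, 0.094, -0.24], [0.093, -0.996, -0.016], [-0.241, -0.007, -0.971]]
force: [3.1, 1.9, -2.9]
opening: 0.0114
gripper_force: 30.0
```

```bash
python3 -c "
from mv import *
st()"
```

```text
t 4.55 ee [0.5403 0.1357 0.1547] slope [-0.0568 -0.0485  0.1018] j [ 0.03  0.37  1.52 -0.01  1.49  1.51] F [ 3.1  1.9 -2.9] op 0.0114 gf 30.0
```

Sliding well. I'll continue to nearly full travel.

Call:
arm_command(motion=[0,-3.5,0,0,0,0,0,-7,0,0,0,0,0,-10,0,0,0,0,0,-10.5,0,0,0,0,0,-10.5,0,0,0,0])

```text
t: 5.05
ee_pos: [0.533, 0.2199, 0.1544]
tcp_rot: [[0.966, 0.092, -0.242], [0.082, -0.995, -0.053], [-0.246, 0.031, -0.969]]
force: [5.5, -59.9, 1.5]
opening: 0.0147
gripper_force: 30.0
```

Call:
arm_command(motion=[0,0,0,0,0,0,0,0,0,0,0,0,0,0,0,0,0,0], hand=4)

```text
t: 5.35
ee_pos: [0.5321, 0.2302, 0.1546]
tcp_rot: [[0.966, 0.089, -0.242], [0.085, -0.996, -0.027], [-0.243, 0.006, -0.97]]
force: [3.3, -9.6, -2.8]
opening: 0.0368
gripper_force: 5.9
```

Call:
arm_command(motion=[0,0,-5,0,0,0,0,0,-10,0,0,0,0,0,-15,0,0,0,0,0,-15,0,0,0])

```text
t: 5.75
ee_pos: [0.5707, 0.2395, 0.3093]
tcp_rot: [[0.969, 0.09, -0.229], [0.09, -0.996, -0.015], [-0.229, -0.006, -0.973]]
force: [0.0, -0.3, 1.6]
opening: 0.0402
gripper_force: 0.0
```

```bash
python3 - <<'E'
from mv import *
st()
pt,ps=snapshot('top'),snapshot('side')
for n,x,q,k in cartons(pt,ps): print(n,x.round(4),round(np.degrees(x[2])%180,1),round(q,3),k)
a=cv2.resize(pt['frame'][225:315,360:480],(400,300),interpolation=cv2.INTER_CUBIC);b=cv2.resize(ps['frame'][160:310,245:385],(400,428),interpolation=cv2.INTER_CUBIC)
M=np.zeros((428,800,3),np.uint8);M[:300,:400]=a;M[:,400:]=b;cv2.imwrite('pics/m2.png',M[...,::-1])
E
```

```text
t 5.75 ee [0.5707 0.2395 0.3093] slope [-0.0569  0.0523  0.2613] j [0.19 0.41 1.16 0.03 1.8  1.67] F [ 0.  -0.3  1.6] op 0.0402 gf 0.0
small [ 0.4435 -0.317  -0.1439] 171.8 0.92 2
small [ 0.4616 -0.1844  3.136 ] 179.7 0.93 2
small [ 0.5782 -0.3009 -0.075 ] 175.7 0.916 2
big [ 0.5758 -0.4255  3.391 ] 14.3 0.946 2
big [ 0.5893 -0.1917 -0.2503] 165.7 0.946 2
```

View pics/m2.png

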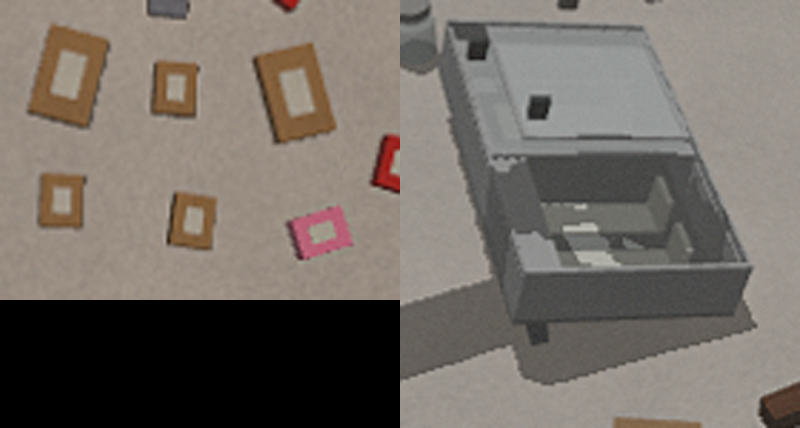

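The crop confirms kraft smalls at (62,200), (175,88) and (192,220), and the pink decoy at (320,233). The narrow bay is open, with upper pull at (540,107). Pick the small at (0.462,-0.184).

```bash
python3 - <<'E'
from mv import *
c=(.4616,-.1844);R=down(-.003)
go([([.50,.0,.26],None),([*c,.12],R),([*c,.026],R),([*c,.16],R)])
p=snapshot('top');print([round(m['p'],2) for m in masks_of(p,'narrow_bed_a')])
E
```

```text
-3.8, 11.6, 3.1, 0, 0, 0 | dist 12.6 -> [0.534 0.12  0.281]
   -3.9, 11.6, 3, 0, 0, 0 | dist 12.6 -> [0.5  0.   0.26]
   -1, 9.1, 7.4, 0, 7, 2.5 | dist 11.8 -> [ 0.481 -0.092  0.19 ]
   -1.5, 9.1, 7.3, 0.5, 7, 3 | dist 11.8 -> [ 0.462 -0.184  0.12 ]
   0, 0, 9.4, 0, 0, 0 | dist 9.4 -> [ 0.462 -0.184  0.026]
   0, 0, -13.4, 0, 0, 0 | dist 13.4 -> [ 0.462 -0.184  0.16 ]
[0.8, 0.45]
```

Call:
arm_command(motion=[-7.7,23.2,6.1,0,0,0,-7.7,23.2,6.1,0,0,0,-7.7,23.2,6.1,0,0,0,-7.7,23.2,6.1,0,0,0,-7.7,23.2,6.1,0,0,0], hand=6.5)

```text
t: 6.45
ee_pos: [0.4969, 0.0008, 0.2571]
tcp_rot: [[0.965, 0.091, -0.247], [0.09, -0.996, -0.017], [-0.248, -0.006, -0.969]]
force: [0.7, -0.0, 1.2]
opening: 0.0649
gripper_force: 0.0
```

```bash
python3 - <<'E'
from mv import *
c=(.4616,-.1844);R=down(-.003)
st()
go([([*c,.12],R),([*c,.026],R)])
E
```

```text
t 6.45 ee [0.4969 0.0008 0.2571] slope [-0.1353 -0.1791  0.1874] j [-0.2   0.14  1.59 -0.07  1.65  1.28] F [ 0.7 -0.   1.2] op 0.0649 gf 0.0
   -0.8, 9.1, 7.2, 0, 7, 2.5 | dist 11.6 -> [ 0.479 -0.092  0.189]
   -1.4, 9.1, 7.1, 0.5, 7.5, 3 | dist 11.6 -> [ 0.462 -0.184  0.12 ]
   0, 0.1, 9.4, 0, 0, 0 | dist 9.4 -> [ 0.462 -0.184  0.026]
```

Call:
arm_command(motion=[-0.8,9.1,7.2,0,7,2.5,-0.8,9.1,7.2,0,7,2.5,-0.8,9.1,7.2,0,7,2.5,-0.8,9.1,7.2,0,7,2.5])

```text
t: 6.85
ee_pos: [0.4801, -0.0908, 0.1885]
tcp_rot: [[0.991, 0.045, -0.129], [0.045, -0.999, -0.006], [-0.129, 0.001, -0.992]]
force: [-0.1, 0.2, 0.9]
opening: 0.0649
gripper_force: 0.0
```

Call:
arm_command(motion=[-1.4,9.1,7.1,0.5,7.5,3,-1.4,9.1,7.1,0.5,7.5,3,-1.4,9.1,7.1,0.5,7.5,3,-1.4,9.1,7.1,0.5,7.5,3,-1.4,9.1,7.1,0.5,7.5,3])

```text
t: 7.35
ee_pos: [0.4655, -0.182, 0.124]
tcp_rot: [[1.0, -0.004, 0.008], [-0.004, -1.0, 0.002], [0.008, -0.002, -1.0]]
force: [0.1, -0.1, 0.1]
opening: 0.065
gripper_force: 0.0
```

```bash
python3 - <<'E'
from mv import *
c=(.4616,-.1844);R=down(-.003)
st()
go([([*c,.026],R)])
E
```

```text
t 7.35 ee [ 0.4655 -0.182   0.124 ] slope [-0.1481 -0.3584  0.0468] j [-0.62  0.08  1.92  0.01  1.14  0.95] F [ 0.1 -0.1  0.1] op 0.065 gf 0.0
   -0.5, 0.3, 9.8, 0, -0.5, 0 | dist 9.8 -> [ 0.462 -0.184  0.026]
```

Call:
arm_command(motion=[-0.4,0.3,4,0,-0.5,0,-0.4,0.3,7,0,-0.5,0,-0.4,0.3,9.6,0,-0.5,0,-0.4,0.3,9.6,0,-0.5,0])

```text
t: 7.75
ee_pos: [0.4599, -0.1829, 0.0249]
tcp_rot: [[1.0, -0.002, -0.006], [-0.002, -1.0, 0.006], [-0.006, -0.006, -1.0]]
force: [-0.5, 0.4, -0.1]
opening: 0.0651
gripper_force: 0.0
```

Call:
arm_command(motion=[0,0,0,0,0,0,0,0,0,0,0,0,0,0,0,0,0,0,0,0,0,0,0,0,0,0,0,0,0,0], hand=3)

```text
t: 8.25
ee_pos: [0.4619, -0.1862, 0.0285]
tcp_rot: [[1.0, -0.005, 0.001], [-0.005, -1.0, 0.001], [0.001, -0.001, -1.0]]
force: [0.5, 1.6, 6.8]
opening: 0.0396
gripper_force: 29.9
```

```bash
python3 - <<'E'
from mv import *
st()
p=[.4616,-.1844,.17];y=-.0655
go([(p,None),(sp(0.0,y,.16),RSL),(sp(.04,y,.075),RSL)])
E
```

```text
t 8.25 ee [ 0.4619 -0.1862  0.0285] slope [-0.1284 -0.3623 -0.0468] j [-0.63  0.24  1.96  0.    0.94  0.95] F [0.5 1.6 6.8] op 0.0396 gf 29.9
   0, -0.2, -14.2, 0, 0, 0 | dist 14.2 -> [ 0.462 -0.184  0.17 ]
   7.4, -15.5, -1.3, -0.5, -7, -2.5 | dist 17.2 -> [ 0.536 -0.03   0.184]
   7.8, -15.1, -2.4, 0, -7.5, -3 | dist 17.2 -> [0.611 0.125 0.197]
   4, 0, 8.5, 0, 0, 0 | dist 9.4 -> [0.629 0.126 0.105]
```

Call:
arm_command(motion=[0,-0.1,-5,0,0,0,0,-0.2,-9.5,0,0,0,0,-0.2,-14.2,0,0,0,0,-0.2,-14.2,0,0,0])

```text
t: 8.65
ee_pos: [0.4648, -0.1867, 0.1765]
tcp_rot: [[1.0, -0.005, 0.01], [-0.005, -1.0, -0.006], [0.01, 0.006, -1.0]]
force: [2.0, -1.1, -0.5]
opening: 0.0395
gripper_force: 29.9
```

Call:
arm_command(motion=[7.4,-15.5,-1.3,-0.5,-7,-2.5,7.4,-15.5,-1.3,-0.5,-7,-2.5,7.4,-15.5,-1.3,-0.5,-7,-2.5,7.4,-15.5,-1.3,-0.5,-7,-2.5,7.4,-15.5,-1.3,-0.5,-7,-2.5])

```text
t: 9.15
ee_pos: [0.5361, -0.0267, 0.1813]
tcp_rot: [[0.991, 0.043, -0.124], [0.043, -0.999, -0.008], [-0.124, 0.003, -0.992]]
force: [-0.1, -0.1, 0.3]
opening: 0.04
gripper_force: 29.9
```

Call:
arm_command(motion=[7.8,-15.1,-2.4,0,-7.5,-3,7.8,-15.1,-2.4,0,-7.5,-3,7.8,-15.1,-2.4,0,-7.5,-3,7.8,-15.1,-2.4,0,-7.5,-3,7.8,-15.1,-2.4,0,-7.5,-3])

```text
t: 9.65
ee_pos: [0.6103, 0.1263, 0.1947]
tcp_rot: [[0.963, 0.093, -0.252], [0.092, -0.996, -0.017], [-0.253, -0.006, -0.968]]
force: [0.1, -0.6, -1.0]
opening: 0.0397
gripper_force: 29.9
```

```bash
python3 - <<'E'
from mv import *
st();y=-.0655
go([(sp(.035,y,.08),RSL),(sp(.035,y,.031),RSL)])
p=snapshot('side');a=p['frame'][140:290,245:425];cv2.imwrite('pics/s3.png',cv2.resize(a,(720,600),interpolation=cv2.INTER_CUBIC)[...,::-1])
E
```

```text
t 9.65 ee [0.6103 0.1263 0.1947] slope [ 0.0002 -0.064   0.1576] j [ 0.02  0.51  1.26 -0.01  1.63  1.49] F [ 0.1 -0.6 -1. ] op 0.0397 gf 29.9
   3.5, 0.2, 7.7, -0.5, 0.5, 0.5 | dist 8.5 -> [0.625 0.126 0.111]
   0, 0, 4.9, 0, 0, 0 | dist 4.9 -> [0.613 0.125 0.063]
```

View pics/s3.png

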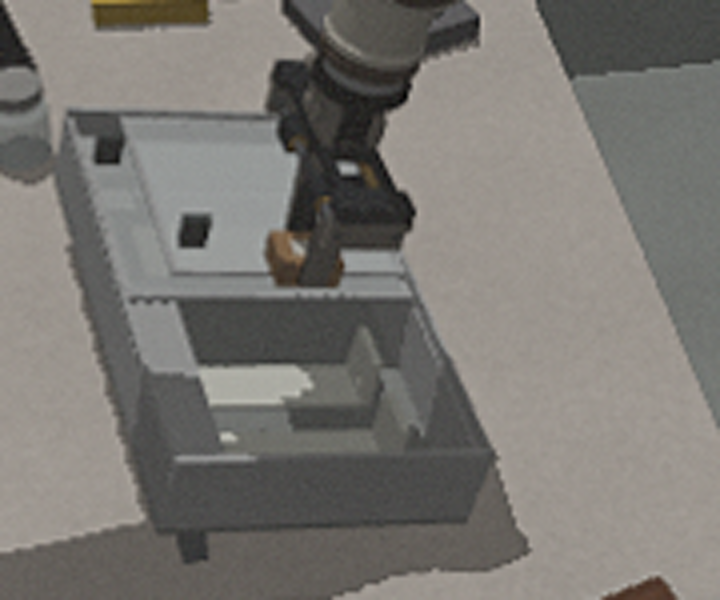

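The held carton at (300,258) lies parallel to the slope above the doors' edges at rows 272 and 297. Before lowering, I check the lower door edge's clearance.

```bash
python3 - <<'E'
from mv import *
p=snapshot('side')
def sl(p,uv,z): return w2s(V,onplane(p,uv,n=RS[:,2],p0=OS+RS[:,2]*z))[:,:2].round(4).tolist()
print(sl(p,[(245+200/4,140+298/4),(245+420/4,140+298/4)],.066),sl(p,[(245+200/4,140+273/4),(245+420/4,140+273/4)],.073))
p=snapshot('top')
print(sl(p,[(185+430/5,195+200/5),(185+437/5,195+350/5)],.066),sl(p,[(185+368/5,195+200/5)],.073))
print('near wall top',sl(snapshot('side'),[(245+300/4,140+455/4)],.062))
E
```

```text
[[-0.0601, -0.026], [0.136, -0.0256]] [[-0.056, -0.0029], [0.1419, -0.0013]]
[[0.0237, -0.0191], [-0.0804, -0.0216]] [[0.0232, 0.02]]
near wall top [[-0.0212, -0.2036]]
```

The lower door stands about 20 mm open, so bed a is tight. This carton goes on bed b.

```bash
python3 - <<'E'
from mv import *
st();y=-.1435
go([(sp(.035,y,.085),RSL),(sp(.035,y,.034),RSL)])
E
```

```text
t 9.85 ee [0.6094 0.123  0.195 ] slope [-0.0011 -0.0671  0.1577] j [ 0.01  0.51  1.26 -0.01  1.63  1.49] F [-0.2 -0.1 -1.4] op 0.0396 gf 29.9
   3.6, 7.7, 7.2, -0.5, 0.5, 0 | dist 11.1 -> [0.633 0.048 0.116]
   0, 0, 5.1, 0, 0, 0 | dist 5.1 -> [0.62  0.047 0.066]
```

Call:
arm_command(motion=[3.6,7.7,0,0,0,0,3.6,7.7,3,0,0,0,3.6,7.7,7,0,0,0,3.6,7.7,7,0,0,0,3.6,7.7,7,0,0,0])

```text
t: 10.35
ee_pos: [0.6332, 0.0495, 0.1183]
tcp_rot: [[0.963, 0.089, -0.254], [0.088, -0.996, -0.016], [-0.254, -0.007, -0.967]]
force: [-0.0, 0.7, 0.0]
opening: 0.04
gripper_force: 29.9
```

Call:
arm_command(motion=[0,0,2,0,0,0,0,0,3.5,0,0,0,0,0,4.5,0,0,0,0,0,4.8,0,0,0,0,0,4.8,0,0,0])

```text
t: 10.85
ee_pos: [0.6219, 0.0495, 0.0719]
tcp_rot: [[0.963, 0.091, -0.252], [0.09, -0.996, -0.017], [-0.252, -0.006, -0.968]]
force: [0.5, -0.2, -0.8]
opening: 0.0399
gripper_force: 29.9
```

Call:
arm_command(motion=[0.5,0,0,0,0,0,1,0,0,0,0,0,1,0,0,0,0,0])

```text
t: 11.15
ee_pos: [0.6326, 0.0502, 0.0696]
tcp_rot: [[0.964, 0.091, -0.251], [0.089, -0.996, -0.017], [-0.251, -0.006, -0.968]]
force: [0.4, 0.0, 0.7]
opening: 0.04
gripper_force: 29.9
```

```bash
python3 -c "
from mv import *
st()
print(RSL.T@get_state()['force'])"
```

```text
t 11.15 ee [0.6326 0.0502 0.0696] slope [ 0.0462 -0.1417  0.0402] j [-0.09  0.66  1.3  -0.04  1.43  1.4 ] F [0.4 0.  0.7] op 0.04 gf 29.9
[ 0.25304165 -0.00094525 -0.77912915]
```

Call:
arm_command(motion=[0,0,0.6,0,0,0,0.3,0,0.6,0,0,0,0.5,0,0.6,0,0,0,0.5,0,0.6,0,0,0])

```text
t: 11.55
ee_pos: [0.635, 0.0506, 0.0619]
tcp_rot: [[0.964, 0.091, -0.252], [0.089, -0.996, -0.017], [-0.252, -0.006, -0.968]]
force: [-0.1, 0.1, -1.1]
opening: 0.0403
gripper_force: 3.0
```

Call:
arm_command(motion=[0.2,0,0,0,0,0,0.2,0,0,0,0,0])

```text
t: 11.75
ee_pos: [0.6368, 0.0508, 0.0615]
tcp_rot: [[0.963, 0.091, -0.252], [0.089, -0.996, -0.017], [-0.252, -0.006, -0.968]]
force: [-0.2, -0.6, -0.1]
opening: 0.0398
gripper_force: 29.9
```

```bash
python3 -c "
from mv import *
st()
print(RSL.T@get_state()['force'])"
```

```text
t 11.75 ee [0.6368 0.0508 0.0615] slope [ 0.0523 -0.1414  0.0335] j [-0.09  0.69  1.28 -0.04  1.43  1.4 ] F [-0.2 -0.6 -0.1] op 0.0398 gf 29.9
[-0.21285645  0.54559355  0.19375089]
```

The grip slackened for a moment (3 N) and has recovered. I continue gently toward bed and backstop.

Call:
arm_command(motion=[0.2,0,0.2,0,0,0,0.3,0,0.4,0,0,0,0.3,0,0.4,0,0,0])

```text
t: 12.05
ee_pos: [0.6372, 0.0508, 0.0612]
tcp_rot: [[0.962, 0.091, -0.258], [0.089, -0.996, -0.018], [-0.258, -0.006, -0.966]]
force: [-13.2, -0.1, 22.5]
opening: 0.0396
gripper_force: 30.0
```

```bash
python3 - <<'E'
from mv import *
st();print(RSL.T@get_state()['force'])
for n in('side','top'):
    p=snapshot(n);r=(140,290,245,425) if n=='side' else (190,290,240,360)
    a=p['frame'][r[0]:r[1],r[2]:r[3]];cv2.imwrite(f'pics/b_{n}.png',cv2.resize(a,(400,333),interpolation=cv2.INTER_CUBIC)[...,::-1])
cv2.imwrite('pics/m4.png',np.hstack([cv2.imread('pics/b_side.png'),cv2.imread('pics/b_top.png')]))
E
```

```text
t 12.05 ee [0.6372 0.0508 0.0612] slope [ 0.0527 -0.1415  0.0333] j [-0.09  0.69  1.27 -0.04  1.43  1.4 ] F [-13.2  -0.1  22.5] op 0.0396 gf 30.0
[-18.31192268  -1.00753658 -18.53345147]
```

View pics/m4.png

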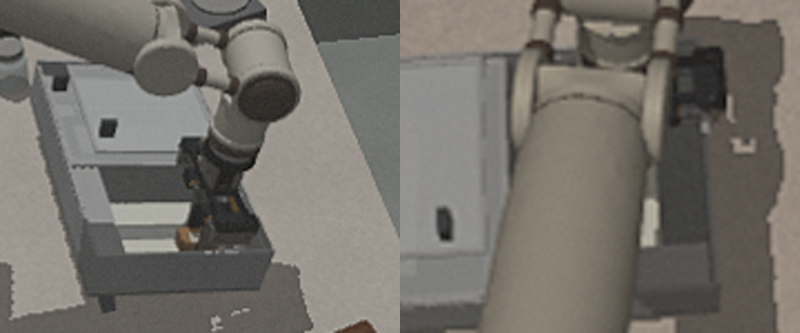

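Image: carton on bed b at (190,238) in the left half, gripper over it. The 18 N readings along the slope and square to it mean it is against the backstop and bed. I ease off, release and retreat.

Call:
arm_command(motion=[-0.1,0,-0.2,0,0,0,-0.1,0,-0.2,0,0,0])

```text
t: 12.35
ee_pos: [0.637, 0.0508, 0.0613]
tcp_rot: [[0.963, 0.091, -0.255], [0.089, -0.996, -0.018], [-0.256, -0.006, -0.967]]
force: [-7.9, 0.6, 11.4]
opening: 0.0396
gripper_force: 30.0
```

Call:
arm_command(motion=[0,0,0,0,0,0,0,0,0,0,0,0,0,0,0,0,0,0], hand=5.2)

```text
t: 12.65
ee_pos: [0.6381, 0.051, 0.0589]
tcp_rot: [[0.963, 0.091, -0.252], [0.089, -0.996, -0.017], [-0.252, -0.006, -0.968]]
force: [-0.4, 0.1, -0.5]
opening: 0.0523
gripper_force: 0.0
```

Call:
arm_command(motion=[0,0,-3,0,0,0,0,0,-7,0,0,0,0,0,-12,0,0,0,0,0,-15,0,0,0,0,0,-15,0,0,0])

```text
t: 13.15
ee_pos: [0.6795, 0.0532, 0.2104]
tcp_rot: [[0.966, 0.091, -0.241], [0.089, -0.996, -0.018], [-0.242, -0.004, -0.97]]
force: [-0.1, -0.2, 0.1]
opening: 0.0521
gripper_force: 0.0
```

```bash
python3 - <<'E'
from mv import *
st()
# lower door pull: approach to shut it
x,y=-.1055,.152
go([(sp(-.06,-.02,.24),RSL),(sp(x,y,.18),RSL),(sp(x,y,.096),RSL)])
E
```

```text
t 13.15 ee [0.6795 0.0532 0.2104] slope [ 0.0568 -0.1427  0.1883] j [-0.08  0.65  1.03 -0.04  1.7   1.4 ] F [-0.1 -0.2  0.1] op 0.0521 gf 0.0
   -11.6, -12.3, -5.2, 0, -0.5, 0.5 | dist 17.7 -> [0.569 0.167 0.289]
   -4.6, -17.2, 6.1, 0, 0, 0 | dist 18.8 -> [0.495 0.333 0.243]
   0, 0, 8.4, 0, 0, 0 | dist 8.4 -> [0.474 0.331 0.161]
```

```bash
python3 - <<'E'
from mv import *
go([([.52,-.12,.24],None),([.4435,-.317,.13],down(-.15))])
E
```

```text
-8.8, 7.9, 0.6, 0, 0, 0 | dist 11.8 -> [ 0.6   -0.033  0.225]
   -8.9, 7.9, 0.7, 0, 0, 0 | dist 11.9 -> [ 0.52 -0.12  0.24]
   -3.2, 9.5, 6.4, 0.5, 7, 7 | dist 11.9 -> [ 0.482 -0.218  0.185]
   -2.8, 9.9, 6, 1, 7, 7 | dist 11.9 -> [ 0.444 -0.317  0.13 ]
```

Call:
arm_command(motion=[-8.8,7.9,0.6,0,0,0,-17.7,15.8,1.3,0,0,0,-17.7,15.8,1.3,0,0,0,-17.7,15.8,1.3,0,0,0,-17.7,15.8,1.3,0,0,0], hand=6.5)

```text
t: 13.65
ee_pos: [0.5139, -0.1213, 0.2342]
tcp_rot: [[0.963, 0.09, -0.254], [0.089, -0.996, -0.016], [-0.255, -0.007, -0.967]]
force: [1.0, -0.2, 0.7]
opening: 0.065
gripper_force: 0.0
```

```bash
python3 - <<'E'
from mv import *
st()
pt,ps=snapshot('top'),snapshot('side')
for n,x,q,k in cartons(pt,ps): print(n,x.round(4),round(np.degrees(x[2])%180,1),round(q,3),k)
c=(.4435,-.317)
go([([*c,.13],down(-.15)),([*c,.026],down(-.15))])
# placed carton: project model in slope frame, fit
def sbox(v,L=.052,W=.04,H=.024,z=.004): return s2w(V,boxpts(v[0],v[1],v[2],L,W,H,z))
E
```

```text
t 13.65 ee [ 0.5139 -0.1213  0.2342] slope [-0.1236 -0.3022  0.1668] j [-0.4   0.24  1.53 -0.11  1.6   1.09] F [ 1.  -0.2  0.7] op 0.065 gf 0.0
small [ 0.4433 -0.3172  2.9891] 171.3 0.92 2
small [ 0.5779 -0.3008  3.0805] 176.5 0.922 2
big [ 0.5762 -0.4253  0.2465] 14.1 0.947 2
small [0.6387 0.0536 0.0309] 1.8 0.952 1
small [ 0.8214 -0.1433  3.2298] 5.1 0.728 1
   -2.9, 9.4, 6.1, 0.5, 7.5, 7 | dist 11.6 -> [ 0.479 -0.22   0.182]
   -2.5, 9.8, 5.7, 1, 7, 6.5 | dist 11.6 -> [ 0.444 -0.317  0.13 ]
   0.1, 0, 10.4, 0, 0, 0 | dist 10.4 -> [ 0.444 -0.317  0.026]
```

Call:
arm_command(motion=[-2.9,9.4,6.1,0.5,7.5,7,-2.9,9.4,6.1,0.5,7.5,7,-2.9,9.4,6.1,0.5,7.5,7,-2.9,9.4,6.1,0.5,7.5,7])

```text
t: 14.15
ee_pos: [0.4803, -0.2172, 0.1809]
tcp_rot: [[0.991, -0.033, -0.127], [-0.034, -0.999, -0.001], [-0.127, 0.006, -0.992]]
force: [0.6, -0.1, 0.2]
opening: 0.0652
gripper_force: 0.0
```

Call:
arm_command(motion=[-2.5,9.8,5.7,1,7,6.5,-2.5,9.8,5.7,1,7,6.5,-2.5,9.8,5.7,1,7,6.5,-2.5,9.8,5.7,1,7,6.5,-2.5,9.8,5.7,1,7,6.5])

```text
t: 14.65
ee_pos: [0.4484, -0.3135, 0.1313]
tcp_rot: [[0.99, -0.143, -0.0], [-0.143, -0.99, 0.002], [-0.0, -0.002, -1.0]]
force: [-0.2, 0.3, -0.2]
opening: 0.0649
gripper_force: 0.0
```

```bash
python3 - <<'E'
from mv import *
st();c=(.4434,-.3171)
go([([*c,.027],down(-.15))])
E
```

```text
t 14.65 ee [ 0.4484 -0.3135  0.1313] slope [-0.1776 -0.4879  0.0468] j [-0.83  0.19  1.78  0.    1.17  0.88] F [-0.2  0.3 -0.2] op 0.0649 gf 0.0
   -0.4, 0.5, 10.4, 0, 0, 0.5 | dist 10.4 -> [ 0.443 -0.317  0.027]
```

Call:
arm_command(motion=[-0.4,0.4,4,0,0,0.5,-0.4,0.4,7.5,0,0,0.5,-0.4,0.4,10.3,0,0,0.5,-0.4,0.4,10.3,0,0,0.5])

```text
t: 15.05
ee_pos: [0.4418, -0.3141, 0.0249]
tcp_rot: [[0.989, -0.151, -0.005], [-0.151, -0.989, 0.007], [-0.006, -0.006, -1.0]]
force: [-0.2, -0.8, -0.8]
opening: 0.0652
gripper_force: 0.0
```

Call:
arm_command(motion=[0,0,0,0,0,0,0,0,0,0,0,0,0,0,0,0,0,0,0,0,0,0,0,0,0,0,0,0,0,0], hand=3)

```text
t: 15.55
ee_pos: [0.4434, -0.3186, 0.0294]
tcp_rot: [[0.988, -0.153, 0.001], [-0.153, -0.988, 0.0], [0.001, -0.0, -1.0]]
force: [1.0, 0.9, 6.4]
opening: 0.0398
gripper_force: 30.0
```

```bash
python3 - <<'E'
from mv import *
st();y=-.1425
go([([.4434,-.3171,.19],None),(sp(.02,y,.17),RSL),(sp(.035,y,.105),RSL)])
E
```

```text
t 15.55 ee [ 0.4434 -0.3186  0.0294] slope [-0.1576 -0.4926 -0.0532] j [-0.85  0.34  1.82  0.    0.97  0.88] F [1.  0.9 6.4] op 0.0398 gf 30.0
   0, -0.2, -16.1, 0, 0, 0 | dist 16.1 -> [ 0.443 -0.317  0.19 ]
   6.9, -19.6, -0.5, -1, -7, -7 | dist 20.8 -> [ 0.541 -0.134  0.196]
   9, -18.6, -1.9, -0.5, -7.5, -7 | dist 20.8 -> [0.639 0.05  0.202]
   1.6, 0, 6.5, 0, 0, 0.5 | dist 6.7 -> [0.638 0.05  0.135]
```

Call:
arm_command(motion=[0,-0.2,-5,0,0,0,0,-0.2,-10,0,0,0,0,-0.2,-14,0,0,0,0,-0.2,-16.1,0,0,0,0,-0.2,-16.1,0,0,0])

```text
t: 16.05
ee_pos: [0.4443, -0.318, 0.193]
tcp_rot: [[0.988, -0.153, 0.005], [-0.153, -0.988, -0.004], [0.005, 0.003, -1.0]]
force: [-0.5, -0.7, -1.0]
opening: 0.04
gripper_force: 30.0
```

Call:
arm_command(motion=[6.9,-19.6,-0.5,-1,-7,-7,6.9,-19.6,-0.5,-1,-7,-7,6.9,-19.6,-0.5,-1,-7,-7,6.9,-19.6,-0.5,-1,-7,-7,6.9,-19.6,-0.5,-1,-7,-7])

```text
t: 16.55
ee_pos: [0.5415, -0.1281, 0.1917]
tcp_rot: [[0.992, -0.026, -0.126], [-0.026, -1.0, -0.002], [-0.126, 0.005, -0.992]]
force: [0.3, -0.3, -0.2]
opening: 0.0396
gripper_force: 30.0
```

Call:
arm_command(motion=[9,-18.6,-1.9,-0.5,-7.5,-7,9,-18.6,-1.9,-0.5,-7.5,-7,9,-18.6,-1.9,-0.5,-7.5,-7,9,-18.6,-1.9,-0.5,-7.5,-7,9,-18.6,-1.9,-0.5,-7.5,-7])

```text
t: 17.05
ee_pos: [0.6387, 0.0542, 0.1978]
tcp_rot: [[0.963, 0.095, -0.254], [0.094, -0.995, -0.016], [-0.254, -0.009, -0.967]]
force: [-0.5, -0.6, -1.7]
opening: 0.0398
gripper_force: 30.0
```

Call:
arm_command(motion=[0,0,0,0,0,0,0,0,0,0,0,0])

```text
t: 17.25
ee_pos: [0.6374, 0.0486, 0.1989]
tcp_rot: [[0.963, 0.089, -0.254], [0.088, -0.996, -0.017], [-0.255, -0.006, -0.967]]
force: [0.2, 0.2, -0.7]
opening: 0.0395
gripper_force: 30.0
```

```bash
python3 - <<'E'
from mv import *
st();y=-.1425
go([(sp(.035,y,.105),RSL),(sp(.035,y,.064),RSL),(sp(.049,y,.064),RSL)])
E
```

```text
t 17.25 ee [0.6374 0.0486 0.1989] slope [ 0.0187 -0.1437  0.1667] j [-0.09  0.55  1.19 -0.04  1.65  1.39] F [ 0.2  0.2 -0.7] op 0.0395 gf 30.0
   1.7, -0.1, 6.2, -0.5, 0.5, 0 | dist 6.4 -> [0.638 0.05  0.135]
   0, 0, 4.1, 0, 0, 0 | dist 4.1 -> [0.628 0.049 0.095]
   1.4, 0, 0, 0, 0, 0 | dist 1.4 -> [0.641 0.05  0.092]
```

Call:
arm_command(motion=[1.6,-0.1,3,0,0,0,1.6,-0.1,6.2,0,0,0,1.6,-0.1,8.5,0,0,0,1.6,-0.1,10.2,0,0,0,1.6,-0.1,10.2,0,0,0])

```text
t: 17.75
ee_pos: [0.6247, 0.049, 0.0943]
tcp_rot: [[0.962, 0.088, -0.259], [0.087, -0.996, -0.016], [-0.259, -0.008, -0.966]]
force: [-1.1, 0.1, -1.4]
opening: 0.0397
gripper_force: 30.0
```

Call:
arm_command(motion=[0.5,0,0,0,0,0,1.0,0,0,0,0,0,1.3,0,0,0,0,0,1.3,0,0,0,0,0])

```text
t: 18.15
ee_pos: [0.6414, 0.052, 0.0948]
tcp_rot: [[0.964, 0.091, -0.25], [0.089, -0.996, -0.017], [-0.251, -0.006, -0.968]]
force: [-0.3, -0.4, -2.1]
opening: 0.0395
gripper_force: 30.0
```

```bash
python3 - <<'E'
from mv import *
st();print(RSL.T@get_state()['force'])
E
```

```text
t 18.15 ee [0.6414 0.052  0.0948] slope [ 0.0486 -0.1407  0.067 ] j [-0.09  0.66  1.25 -0.04  1.48  1.4 ] F [-0.3 -0.4 -2.1] op 0.0395 gf 30.0
[0.17627804 0.40200801 2.15029683]
```

Call:
arm_command(motion=[0,0,0.3,0,0,0,0.2,0,0.7,0,0,0,0.4,0,0.7,0,0,0,0.4,0,0.7,0,0,0])

```text
t: 18.55
ee_pos: [0.6425, 0.0524, 0.086]
tcp_rot: [[0.963, 0.091, -0.252], [0.09, -0.996, -0.016], [-0.253, -0.007, -0.968]]
force: [-0.0, -0.3, -1.4]
opening: 0.0399
gripper_force: 30.0
```

```bash
python3 - <<'E'
from mv import *
st();print(RSL.T@get_state()['force'])
E
```

```text
t 18.55 ee [0.6425 0.0524 0.086 ] slope [ 0.0518 -0.1403  0.0586] j [-0.09  0.67  1.25 -0.04  1.47  1.4 ] F [-0.  -0.3 -1.4] op 0.0399 gf 30.0
[0.27659124 0.34158678 1.36391346]
```

Call:
arm_command(motion=[0.1,0,0.2,0,0,0,0.2,0,0.3,0,0,0,0.2,0,0.3,0,0,0])

```text
t: 18.85
ee_pos: [0.6428, 0.0525, 0.0857]
tcp_rot: [[0.963, 0.091, -0.255], [0.089, -0.996, -0.017], [-0.255, -0.006, -0.967]]
force: [-7.7, -0.2, 13.3]
opening: 0.0396
gripper_force: 30.0
```

```bash
python3 - <<'E'
from mv import *
st();print(RSL.T@get_state()['force'])
E
```

```text
t 18.85 ee [0.6428 0.0525 0.0857] slope [ 0.0523 -0.1403  0.0584] j [-0.09  0.67  1.25 -0.04  1.47  1.4 ] F [-7.7 -0.2 13.3] op 0.0396 gf 30.0
[-10.70148707  -0.4193065  -10.9963088 ]
```

Call:
arm_command(motion=[0,0,-0.1,0,0,0,0,0,-0.1,0,0,0,0,0,-0.1,0,0,0], hand=5.2)

```text
t: 19.15
ee_pos: [0.6438, 0.0525, 0.0836]
tcp_rot: [[0.963, 0.091, -0.252], [0.089, -0.996, -0.016], [-0.252, -0.007, -0.968]]
force: [0.5, -0.7, -0.1]
opening: 0.0523
gripper_force: 0.0
```

Call:
arm_command(motion=[0,0,-3,0,0,0,0,0,-7,0,0,0,0,0,-11,0,0,0,0,0,-13,0,0,0,0,0,-13,0,0,0])

```text
t: 19.65
ee_pos: [0.6789, 0.0544, 0.2135]
tcp_rot: [[0.965, 0.091, -0.245], [0.089, -0.996, -0.017], [-0.245, -0.005, -0.969]]
force: [0.3, -0.4, 0.8]
opening: 0.0518
gripper_force: 0.0
```

Call:
arm_command(motion=[-6,10,0,0,0,0,-12,16,0,0,0,0,-12,18,0,0,0,0,-12,18,0,0,0,0,-12,18,0,0,0,0], hand=6.5)

```text
t: 20.15
ee_pos: [0.5747, -0.1388, 0.2373]
tcp_rot: [[0.963, 0.087, -0.255], [0.085, -0.996, -0.016], [-0.255, -0.007, -0.967]]
force: [0.3, 0.7, 0.2]
opening: 0.0649
gripper_force: 0.0
```

```bash
cat >> mv.py <<'E'
def sfit(p,f,dims,z,x0):
    g=lambda v:-iou(p,s2w(V,boxpts(v[0],v[1],v[2],*dims,z)),f)
    s=np.array([x0,np.add(x0,[.008,0,0]),np.add(x0,[0,.008,0]),np.add(x0,[0,0,.1])])
    r=minimize(g,x0,method='Nelder-Mead',options=dict(initial_simplex=s,xatol=2e-4,fatol=1e-4));return r.x.round(4),round(-r.fun,3)
E
python3 - <<'E'
from mv import *
st()
pt,ps=snapshot('top'),snapshot('side')
for n,x,q,k in cartons(pt,ps): print(n,x.round(4),round(np.degrees(x[2])%180,1),round(q,3),k)
for p in(pt,ps):
  for f in blobs(p):
    X=w2s(V,onplane(p,[np.argwhere(f).mean(0)[::-1]],n=RS[:,2],p0=OS+RS[:,2]*.04))[0]
    if abs(X[0])<.13 and abs(X[1])<.22: print('in case',X.round(3),f.sum(),sfit(p,f,(.052,.04,.048),.004,[X[0],X[1],0]))
c=(.5779,-.3008)
go([([*c,.13],down(-.068)),([*c,.027],down(-.068))])
E
```

```text
t 20.15 ee [ 0.5747 -0.1388  0.2373] slope [-0.0672 -0.3249  0.1845] j [-0.38  0.39  1.33 -0.11  1.65  1.1 ] F [0.3 0.7 0.2] op 0.0649 gf 0.0
small [ 0.5778 -0.3009 -0.0424] 177.6 0.923 2
big [ 0.5756 -0.4254  3.3958] 14.6 0.946 2
small [0.6457 0.0556 0.0905] 5.2 0.803 1
in case [ 0.047 -0.139  0.04 ] 244 (array([ 0.0521, -0.1382, -0.0018]), np.float64(0.921))
   1.5, 16.4, 10.6, 0.5, 14.5, 9 | dist 19.6 -> [ 0.578 -0.301  0.13 ]
   0, 0, 10.3, 0, 0, 0 | dist 10.3 -> [ 0.578 -0.301  0.027]
```

Stack on bed b is good: fit 0.92, about 4 mm off centre. Third small goes next.

Call:
arm_command(motion=[1.5,16.4,10.6,0.5,14.5,9,1.5,16.4,10.6,0.5,14.5,9,1.5,16.4,10.6,0.5,14.5,9,1.5,16.4,10.6,0.5,14.5,9,1.5,16.4,10.6,0.5,14.5,9])

```text
t: 20.75
ee_pos: [0.5774, -0.2996, 0.1248]
tcp_rot: [[0.998, -0.069, -0.009], [-0.069, -0.998, 0.001], [-0.009, -0.0, -1.0]]
force: [-0.5, 1.2, -0.6]
opening: 0.0648
gripper_force: 0.0
```

Call:
arm_command(motion=[0,0,0,0,0,0])

```text
t: 20.85
ee_pos: [0.58, -0.2973, 0.1292]
tcp_rot: [[0.998, -0.065, -0.004], [-0.065, -0.998, -0.001], [-0.004, 0.002, -1.0]]
force: [0.6, 0.3, -0.3]
opening: 0.065
gripper_force: 0.0
```

```bash
python3 - <<'E'
from mv import *
st();c=(.5778,-.3009)
go([([*c,.027],down(-.065))])
E
```

```text
t 20.85 ee [ 0.58   -0.2973  0.1292] slope [-0.0487 -0.4833  0.0775] j [-0.66  0.45  1.46 -0.    1.24  0.98] F [ 0.6  0.3 -0.3] op 0.065 gf 0.0
   -0.1, 0.4, 10.2, 0, 0, 0 | dist 10.2 -> [ 0.578 -0.301  0.027]
```

Call:
arm_command(motion=[-0.2,0.3,4,0,0,0,-0.2,0.3,7.5,0,0,0,-0.2,0.3,10.1,0,0,0,-0.2,0.3,10.1,0,0,0])

```text
t: 21.25
ee_pos: [0.5762, -0.2981, 0.0266]
tcp_rot: [[0.998, -0.063, -0.008], [-0.063, -0.998, 0.001], [-0.008, -0.0, -1.0]]
force: [-0.5, -0.7, 0.1]
opening: 0.065
gripper_force: 0.0
```

Call:
arm_command(motion=[0,0,0,0,0,0,0,0,0,0,0,0,0,0,0,0,0,0,0,0,0,0,0,0,0,0,0,0,0,0], hand=3)

```text
t: 21.75
ee_pos: [0.5789, -0.303, 0.0326]
tcp_rot: [[0.998, -0.066, 0.001], [-0.066, -0.998, -0.006], [0.001, 0.006, -1.0]]
force: [-0.3, 1.5, 6.4]
opening: 0.0396
gripper_force: 30.0
```

```bash
python3 - <<'E'
from mv import *
st();y=-.0685
go([([.5778,-.3009,.21],None),(sp(.02,y,.19),RSL),(sp(.035,y,.085),RSL)])
E
```

```text
t 21.75 ee [ 0.5789 -0.303   0.0326] slope [-0.0263 -0.4889 -0.0164] j [-0.66  0.57  1.5  -0.    1.07  0.97] F [-0.3  1.5  6.4] op 0.0396 gf 30.0
   -0.1, -0.1, -17.7, 0, 0, 0 | dist 17.7 -> [ 0.578 -0.301  0.21 ]
   1.1, -14.3, -0.5, 0, -5, -3 | dist 14.4 -> [ 0.598 -0.159  0.214]
   1.7, -14.2, -0.6, -0.5, -4.5, -3 | dist 14.3 -> [ 0.618 -0.018  0.217]
   2.5, -14, -0.8, 0, -5, -2.5 | dist 14.2 -> [0.638 0.124 0.221]
   1.5, 0, 10.4, 0, 0, 0 | dist 10.5 -> [0.626 0.123 0.116]
```

Call:
arm_command(motion=[-0.1,-0.1,-5,0,0,0,-0.1,-0.1,-10,0,0,0,-0.1,-0.1,-15,0,0,0,-0.1,-0.1,-17.7,0,0,0,-0.1,-0.1,-17.7,0,0,0])

```text
t: 22.25
ee_pos: [0.5794, -0.3025, 0.214]
tcp_rot: [[0.998, -0.066, 0.007], [-0.066, -0.998, -0.012], [0.008, 0.011, -1.0]]
force: [0.0, 0.1, -0.6]
opening: 0.0399
gripper_force: 30.0
```

Call:
arm_command(motion=[1.1,-14.3,-0.5,0,-5,-3,1.1,-14.3,-0.5,0,-5,-3,1.1,-14.3,-0.5,0,-5,-3,1.1,-14.3,-0.5,0,-5,-3])

```text
t: 22.65
ee_pos: [0.5972, -0.1531, 0.2098]
tcp_rot: [[0.996, -0.008, -0.092], [-0.008, -1.0, 0.002], [-0.092, -0.001, -0.996]]
force: [0.9, -0.6, -1.3]
opening: 0.0393
gripper_force: 30.0
```

Call:
arm_command(motion=[1.7,-14.2,-0.6,-0.5,-4.5,-3,1.7,-14.2,-0.6,-0.5,-4.5,-3,1.7,-14.2,-0.6,-0.5,-4.5,-3,1.7,-14.2,-0.6,-0.5,-4.5,-3])

```text
t: 23.05
ee_pos: [0.6164, -0.0122, 0.2141]
tcp_rot: [[0.985, 0.045, -0.169], [0.044, -0.999, -0.01], [-0.169, 0.002, -0.986]]
force: [-0.5, -0.4, -1.0]
opening: 0.0401
gripper_force: 30.0
```

Call:
arm_command(motion=[2.5,-14,-0.8,0,-5,-2.5,2.5,-14,-0.8,0,-5,-2.5,2.5,-14,-0.8,0,-5,-2.5,2.5,-14,-0.8,0,-5,-2.5,2.5,-14,-0.8,0,-5,-2.5])

```text
t: 23.55
ee_pos: [0.6368, 0.1234, 0.2174]
tcp_rot: [[0.964, 0.083, -0.254], [0.081, -0.997, -0.017], [-0.254, -0.004, -0.967]]
force: [-0.2, -0.5, -0.7]
opening: 0.0397
gripper_force: 30.0
```

```bash
python3 - <<'E'
from mv import *
st();y=-.0685
go([(sp(.035,y,.085),RSL),(sp(.035,y,.042),RSL),(sp(.048,y,.042),RSL)])
E
```

```text
t 23.55 ee [0.6368 0.1234 0.2174] slope [ 0.0199 -0.0691  0.1861] j [ 0.01  0.56  1.14 -0.01  1.69  1.5 ] F [-0.2 -0.5 -0.7] op 0.0397 gf 30.0
   1.6, 0, 10.1, -0.5, 0.5, 0 | dist 10.2 -> [0.626 0.123 0.116]
   0, 0, 4.3, 0, 0, 0 | dist 4.3 -> [0.616 0.122 0.074]
   1.3, 0, 0, 0, 0, 0 | dist 1.3 -> [0.628 0.123 0.071]
```

Call:
arm_command(motion=[1.6,0,4,0,0,0.5,1.6,0,7,0,0,0.5,1.6,0,10,0,0,0.5,1.6,0,10,0,0,0.5])

```text
t: 23.95
ee_pos: [0.6233, 0.1213, 0.1126]
tcp_rot: [[0.962, 0.071, -0.263], [0.069, -0.997, -0.016], [-0.263, -0.003, -0.965]]
force: [-1.3, -0.2, -1.1]
opening: 0.0397
gripper_force: 30.0
```

Call:
arm_command(motion=[0,0,2,0,0,0,0,0,4,0,0,0,0.5,0,4.3,0,0,0,1.2,0,4.3,0,0,0,1.2,0,4.3,0,0,0])

```text
t: 24.45
ee_pos: [0.6303, 0.1233, 0.075]
tcp_rot: [[0.966, 0.073, -0.249], [0.071, -0.997, -0.016], [-0.249, -0.002, -0.968]]
force: [-0.9, 0.1, -0.3]
opening: 0.0394
gripper_force: 30.0
```

```bash
python3 - <<'E'
from mv import *
st();print(RSL.T@get_state()['force'])
E
```

```text
t 24.45 ee [0.6303 0.1233 0.075 ] slope [ 0.0488 -0.0686  0.0465] j [ 0.01  0.67  1.27 -0.01  1.45  1.51] F [-0.9  0.1 -0.3] op 0.0394 gf 30.0
[-0.77873606 -0.2059852   0.47381814]
```

Call:
arm_command(motion=[0,0,0.5,0,0,-0.5,0.1,0,1,0,0,-1,0.3,0,1.1,0,0,-1,0.3,0,1.1,0,0,-1])

```text
t: 24.85
ee_pos: [0.6284, 0.1241, 0.0658]
tcp_rot: [[0.963, 0.091, -0.253], [0.09, -0.996, -0.017], [-0.253, -0.007, -0.967]]
force: [-5.9, 0.0, 17.1]
opening: 0.0399
gripper_force: 30.0
```

```bash
python3 - <<'E'
from mv import *
st();print(RSL.T@get_state()['force'])
E
```

```text
t 24.85 ee [0.6284 0.1241 0.0658] slope [ 0.0493 -0.0677  0.0372] j [ 0.01  0.68  1.28 -0.01  1.44  1.49] F [-5.9  0.  17.1] op 0.0399 gf 30.0
[ -9.93077621  -0.52992814 -15.11592677]
```

Call:
arm_command(motion=[0,0,-0.3,0,0,0,0.2,0,-0.3,0,0,0,0.3,0,-0.3,0,0,0,0.3,0,-0.3,0,0,0])

```text
t: 25.25
ee_pos: [0.6318, 0.1244, 0.065]
tcp_rot: [[0.963, 0.091, -0.253], [0.09, -0.996, -0.016], [-0.253, -0.007, -0.967]]
force: [-2.2, -0.4, 6.5]
opening: 0.0397
gripper_force: 30.0
```

```bash
python3 - <<'E'
from mv import *
st();print(RSL.T@get_state()['force'])
E
```

```text
t 25.25 ee [0.6318 0.1244 0.065 ] slope [ 0.0529 -0.0677  0.0373] j [ 0.01  0.69  1.26 -0.01  1.44  1.5 ] F [-2.2 -0.4  6.5] op 0.0397 gf 30.0
[-3.80727541  0.2208787  -5.74471444]
```

Call:
arm_command(motion=[0.2,0,-0.1,0,0,0,0.3,0,-0.1,0,0,0,0.3,0,-0.1,0,0,0])

```text
t: 25.55
ee_pos: [0.6321, 0.1245, 0.065]
tcp_rot: [[0.961, 0.091, -0.261], [0.09, -0.996, -0.017], [-0.261, -0.007, -0.965]]
force: [-10.6, -1.1, 10.9]
opening: 0.0395
gripper_force: 30.0
```

```bash
python3 - <<'E'
from mv import *
st();print(RSL.T@get_state()['force'])
E
```

```text
t 25.55 ee [0.6321 0.1245 0.065 ] slope [ 0.0531 -0.0676  0.0373] j [ 0.01  0.7   1.25 -0.01  1.45  1.5 ] F [-10.6  -1.1  10.9] op 0.0395 gf 30.0
[-12.99008607   0.2154347   -7.91601393]
```

Call:
arm_command(motion=[-0.1,0,-0.1,0,0,0,-0.1,0,-0.1,0,0,0,-0.1,0,-0.1,0,0,0], hand=5)

```text
t: 25.85
ee_pos: [0.6345, 0.1246, 0.0652]
tcp_rot: [[0.964, 0.091, -0.252], [0.089, -0.996, -0.016], [-0.252, -0.007, -0.968]]
force: [-0.2, 0.4, 0.7]
opening: 0.0503
gripper_force: 0.0
```

Call:
arm_command(motion=[0,0,-3,0,0,0,0,0,-7,0,0,0,0,0,-11,0,0,0,0,0,-15,0,0,0,0,0,-15,0,0,0])

```text
t: 26.35
ee_pos: [0.6761, 0.127, 0.218]
tcp_rot: [[0.967, 0.091, -0.239], [0.089, -0.996, -0.016], [-0.24, -0.006, -0.971]]
force: [0.4, -0.1, 1.6]
opening: 0.0501
gripper_force: 0.0
```

Call:
arm_command(motion=[-2,7,0,0,0,0,-4,14,0,0,0,0,-6,18,0,0,0,0,-6,20,0,0,0,0,-6,20,0,0,0,0], hand=4)

```text
t: 26.85
ee_pos: [0.6313, -0.0828, 0.2239]
tcp_rot: [[0.964, 0.085, -0.253], [0.084, -0.996, -0.016], [-0.253, -0.005, -0.967]]
force: [0.8, 0.1, 0.7]
opening: 0.0403
gripper_force: 0.0
```

```bash
python3 - <<'E'
from mv import *
st()
pt,ps=snapshot('top'),snapshot('side')
for n,x,q,k in cartons(pt,ps): print(n,x.round(4),round(np.degrees(x[2])%180,1),round(q,3),k)
for nm,p in(('t',pt),('s',ps)):
  for f in blobs(p):
    X=w2s(V,onplane(p,[np.argwhere(f).mean(0)[::-1]],n=RS[:,2],p0=OS+RS[:,2]*.04))[0]
    if abs(X[0])<.13 and abs(X[1])<.22:
      print(nm,X.round(3),f.sum(),[sfit(p,f,(.052,.04,h),.004,[X[0],X[1],0]) for h in(.024,.048)])
a=cv2.resize(pt['frame'][190:300,185:345],(400,275),interpolation=cv2.INTER_CUBIC);b=cv2.resize(ps['frame'][150:290,245:385],(400,400),interpolation=cv2.INTER_CUBIC)
M=np.zeros((400,800,3),np.uint8);M[:275,:400]=a;M[:,400:]=b;cv2.imwrite('pics/m5.png',M[...,::-1])
E
```

```text
t 26.85 ee [ 0.6313 -0.0828  0.2239] slope [-0.0045 -0.2741  0.1866] j [-0.28  0.53  1.18 -0.09  1.68  1.21] F [0.8 0.1 0.7] op 0.0403 gf 0.0
big [ 0.5758 -0.4255  3.3851] 14.0 0.945 2
big [ 0.5897 -0.1916  2.8935] 165.8 0.942 2
small [0.6323 0.1287 3.1915] 2.9 0.632 2
small [0.6482 0.0572 0.044 ] 2.5 0.809 1
t [ 0.041 -0.067  0.04 ] 199 [(array([ 0.0518, -0.065 , -0.0253]), np.float64(0.913)), (array([ 0.0458, -0.0666,  0.0425]), np.float64(0.754))]
t [ 0.049 -0.137  0.04 ] 216 [(array([ 0.0611, -0.1367, -0.0375]), np.float64(0.822)), (array([ 0.0527, -0.1375,  0.0183]), np.float64(0.822))]
s [ 0.04  -0.115  0.04 ] 321 [(array([ 0.0611, -0.1115, -0.2102]), np.float64(0.368)), (array([ 0.0399, -0.0892, -0.2889]), np.float64(0.505))]
```

View pics/m5.png

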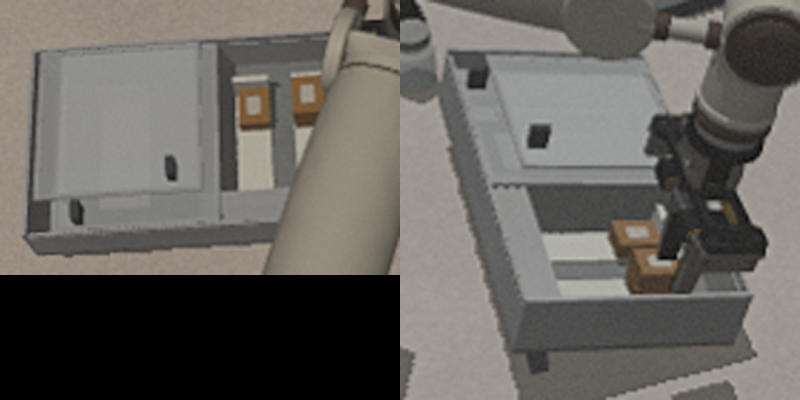

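Both narrow beds are filled: bed a carton at (253,103), bed b stack at (306,97) in the left crop, with both backstops visible behind them. Upper pull at (171,168), lower pull at (77,210). Now I shut the upper door.

```bash
python3 - <<'E'
from mv import *
pt,ps=snapshot('top'),snapshot('side')
def sl(p,uv,z): return w2s(V,onplane(p,uv,n=RS[:,2],p0=OS+RS[:,2]*z))[:,:2].round(4).tolist()
print(sl(pt,[(185+171/2.5,190+168/2.5)],.088),sl(ps,[(245+138/2.857,150+135/2.857)],.088))
x,y=-.057,.034
go([(sp(x,y-.0,.20),RSL),(sp(x,y,.15),RSL),(sp(x,y,.102),RSL)])
E
```

```text
[[-0.0591, 0.0347]] [[-0.0558, 0.0357]]
   -2.6, -15.1, -0.5, 0, 0, 0 | dist 15.3 -> [0.595 0.072 0.237]
   -2.6, -15.1, -0.6, -0.5, 0.5, 0.5 | dist 15.3 -> [0.557 0.22  0.25 ]
   -0.1, 0, 5, 0, 0, 0 | dist 5.0 -> [0.545 0.219 0.201]
   0, 0, 4.8, 0, 0, 0 | dist 4.8 -> [0.533 0.218 0.155]
```

Call:
arm_command(motion=[-2.6,-15.2,-0.5,0,0,0,-2.6,-15.2,-0.5,0,0,0,-2.6,-15.2,-0.5,0,0,0,-2.6,-15.2,-0.5,0,0,0])

```text
t: 27.45
ee_pos: [0.5934, 0.079, 0.2374]
tcp_rot: [[0.963, 0.099, -0.252], [0.098, -0.995, -0.016], [-0.252, -0.01, -0.968]]
force: [-0.5, -0.4, -0.4]
opening: 0.0397
gripper_force: 0.0
```

Call:
arm_command(motion=[-2.6,-15.1,-0.6,-0.5,0.5,0.5,-2.6,-15.1,-0.6,-0.5,0.5,0.5,-2.6,-15.1,-0.6,-0.5,0.5,0.5,-2.6,-15.1,-0.6,-0.5,0.5,0.5,-2.6,-15.1,-0.6,-0.5,0.5,0.5])

```text
t: 27.95
ee_pos: [0.5571, 0.2216, 0.2501]
tcp_rot: [[0.966, 0.088, -0.243], [0.085, -0.996, -0.025], [-0.244, 0.004, -0.97]]
force: [-0.1, -0.7, 0.7]
opening: 0.0401
gripper_force: 0.0
```

Call:
arm_command(motion=[0,0,0,0,0,0,0,0,0,0,0,0])

```text
t: 28.15
ee_pos: [0.558, 0.2185, 0.2499]
tcp_rot: [[0.966, 0.083, -0.243], [0.079, -0.997, -0.024], [-0.244, 0.004, -0.97]]
force: [-0.2, -0.0, -0.8]
opening: 0.0401
gripper_force: 0.0
```

```bash
python3 - <<'E'
from mv import *
st()
x,y=-.057,.035
go([(sp(x,y,.103),RSL)])
E
```

```text
t 28.15 ee [0.558  0.2185 0.2499] slope [-0.0562  0.0325  0.2002] j [0.16 0.4  1.3  0.02 1.69 1.65] F [-0.2 -0.  -0.8] op 0.0401 gf 0.0
   -0.1, -0.3, 9.7, 0, 0, -0.5 | dist 9.7 -> [0.533 0.219 0.156]
```

Call:
arm_command(motion=[-0.1,-0.3,4,0,0,0,-0.1,-0.3,7,0,0,0,-0.1,-0.3,9.6,0,0,0,-0.1,-0.3,9.6,0,0,0])

```text
t: 28.55
ee_pos: [0.5303, 0.2187, 0.1534]
tcp_rot: [[0.964, 0.083, -0.251], [0.079, -0.997, -0.025], [-0.252, 0.004, -0.968]]
force: [0.6, 0.4, 0.2]
opening: 0.0405
gripper_force: 0.0
```

Call:
arm_command(motion=[0,0,0,0,0,0,0,0,0,0,0,0,0,0,0,0,0,0,0,0,0,0,0,0], hand=1)

```text
t: 28.95
ee_pos: [0.5347, 0.2181, 0.1593]
tcp_rot: [[0.967, 0.085, -0.239], [0.08, -0.996, -0.029], [-0.241, 0.009, -0.971]]
force: [0.7, -6.0, 3.9]
opening: 0.0119
gripper_force: 30.0
```

```bash
python3 - <<'E'
from mv import *
st();print(RSL.T@get_state()['force'])
go([(sp(-.057,-.163,w2s(V,get_state()['ee_pos'])[0,2]),RSL)])
E
```

```text
t 28.95 ee [0.5347 0.2181 0.1593] slope [-0.0563  0.0341  0.1067] j [0.17 0.41 1.46 0.01 1.51 1.66] F [ 0.7 -6.   3.9] op 0.0119 gf 30.0
[-0.78270104  6.06920461 -3.81731842]
   0, 19.7, 0.2, 0.5, -0.5, -0.5 | dist 19.7 -> [0.551 0.022 0.159]
```

Call:
arm_command(motion=[0,3,0.1,0,0,0,0,7,0.1,0,0,0,0,11,0.2,0,0,0,0,15,0.2,0,0,0,0,18,0.2,0,0,0])

```text
t: 29.45
ee_pos: [0.5502, 0.0394, 0.1592]
tcp_rot: [[0.968, 0.084, -0.237], [0.08, -0.996, -0.023], [-0.238, 0.003, -0.971]]
force: [3.1, 3.3, 6.3]
opening: 0.0118
gripper_force: 30.0
```

Call:
arm_command(motion=[0,0.5,0,0,0,0,0,1,0,0,0,0,0,1.5,0,0,0,0,0,1.5,0,0,0,0])

```text
t: 29.85
ee_pos: [0.5515, 0.025, 0.1593]
tcp_rot: [[0.968, 0.084, -0.237], [0.08, -0.996, -0.025], [-0.238, 0.005, -0.971]]
force: [1.9, -1.4, 6.4]
opening: 0.0119
gripper_force: 30.0
```

```bash
python3 - <<'E'
from mv import *
st();print(RSL.T@get_state()['force'])
E
```

```text
t 29.85 ee [0.5515 0.025  0.1593] slope [-0.0564 -0.1597  0.1066] j [-0.14  0.36  1.54 -0.06  1.48  1.36] F [ 1.9 -1.4  6.4] op 0.0119 gf 30.0
[ 0.1290874   1.59262267 -6.68083719]
```

Call:
arm_command(motion=[0,0.4,0,0,0,0,0,0.8,0,0,0,0,0,1.0,0,0,0,0,0,1.0,0,0,0,0])

```text
t: 30.25
ee_pos: [0.5523, 0.0156, 0.1593]
tcp_rot: [[0.968, 0.084, -0.237], [0.081, -0.996, -0.025], [-0.238, 0.005, -0.971]]
force: [1.9, 0.2, 5.7]
opening: 0.0117
gripper_force: 30.0
```

```bash
python3 - <<'E'
from mv import *
st();print(RSL.T@get_state()['force'])
E
```

```text
t 30.25 ee [0.5523 0.0156 0.1593] slope [-0.0564 -0.1691  0.1066] j [-0.16  0.36  1.53 -0.06  1.48  1.34] F [1.9 0.2 5.7] op 0.0117 gf 30.0
[ 0.42936394 -0.06877761 -6.02367063]
```

Call:
arm_command(motion=[0,0.2,0,0,0,0,0,0.4,0,0,0,0,0,0.5,0,0,0,0,0,0.5,0,0,0,0])

```text
t: 30.65
ee_pos: [0.5527, 0.0109, 0.1593]
tcp_rot: [[0.968, 0.084, -0.237], [0.081, -0.996, -0.024], [-0.238, 0.004, -0.971]]
force: [3.2, 1.1, 5.6]
opening: 0.0119
gripper_force: 30.0
```

```bash
python3 - <<'E'
from mv import *
st();print(RSL.T@get_state()['force'])
E
```

```text
t 30.65 ee [0.5527 0.0109 0.1593] slope [-0.0564 -0.1739  0.1066] j [-0.16  0.36  1.53 -0.06  1.48  1.34] F [3.2 1.1 5.6] op 0.0119 gf 30.0
[ 1.76380077 -0.84825188 -6.23533771]
```

Call:
arm_command(motion=[0,0.1,0,0,0,0,0,0.2,0,0,0,0,0,0.3,0,0,0,0,0,0.3,0,0,0,0])

```text
t: 31.05
ee_pos: [0.5527, 0.0106, 0.1592]
tcp_rot: [[0.968, 0.084, -0.237], [0.082, -0.996, -0.019], [-0.238, -0.001, -0.971]]
force: [1.9, 9.9, 8.6]
opening: 0.0114
gripper_force: 30.0
```

```bash
python3 - <<'E'
from mv import *
st();print(RSL.T@get_state()['force'])
E
```

```text
t 31.05 ee [0.5527 0.0106 0.1592] slope [-0.0564 -0.1742  0.1066] j [-0.17  0.36  1.53 -0.06  1.48  1.33] F [1.9 9.9 8.6] op 0.0114 gf 30.0
[ 0.50862009 -9.70667462 -8.99703064]
```

Stop reached, so the upper door is shut. Next, the lower door.

Call:
arm_command(motion=[0,-0.2,0,0,0,0,0,-0.2,0,0,0,0,0,-0.2,0,0,0,0,0,-0.2,0,0,0,0], hand=4)

```text
t: 31.45
ee_pos: [0.5504, 0.0098, 0.1562]
tcp_rot: [[0.966, 0.084, -0.243], [0.081, -0.996, -0.024], [-0.244, 0.004, -0.97]]
force: [0.2, 0.2, -0.3]
opening: 0.0392
gripper_force: 0.0
```

Call:
arm_command(motion=[0,0,-5,0,0,0,0,0,-9,0,0,0,0,0,-10,0,0,0])

```text
t: 31.75
ee_pos: [0.5774, 0.0119, 0.2585]
tcp_rot: [[0.968, 0.084, -0.234], [0.08, -0.996, -0.026], [-0.236, 0.006, -0.972]]
force: [0.3, -0.7, 0.2]
opening: 0.04
gripper_force: 0.0
```

```bash
python3 - <<'E'
from mv import *
st();x,y=-.1045,.152
pt,ps=snapshot('top'),snapshot('side')
for p,r in((pt,(200,225,260,290)),(ps,(262,285,166,185))):
    g=cv2.cvtColor(p['frame'],cv2.COLOR_RGB2GRAY)[r[2]:r[3],r[0]:r[1]];m=(g<70).astype(np.uint8);n,l,s,c=cv2.connectedComponentsWithStats(m)
    print(s[1:].tolist(),(c[1:]+[r[0],r[2]]).tolist())
go([(sp(x,y,.20),RSL),(sp(x,y,.15),RSL),(sp(x,y,.096),RSL)])
E
```

```text
t 31.75 ee [0.5774 0.0119 0.2585] slope [-0.0571 -0.175   0.2089] j [-0.16  0.34  1.36 -0.06  1.68  1.33] F [ 0.3 -0.7  0.2] op 0.04 gf 0.0
[[0, 0, 5, 23, 110], [13, 10, 5, 10, 38]] [[201.94545454545454, 270.74545454545455], [215.26315789473685, 274.63157894736844]]
[[1, 2, 2, 1, 2], [4, 2, 1, 1, 1], [6, 2, 4, 1, 4], [2, 4, 1, 1, 1], [7, 7, 8, 8, 46], [16, 7, 1, 1, 1], [18, 7, 1, 1, 1], [20, 7, 2, 1, 2]] [[263.5, 168.0], [266.0, 168.0], [269.5, 168.0], [264.0, 170.0], [271.95652173913044, 176.76086956521738], [278.0, 173.0], [280.0, 173.0], [282.5, 173.0]]
   -2.4, -16.3, 0.2, 0, 0, 0 | dist 16.5 -> [0.538 0.173 0.258]
   -2.4, -16.4, 0.2, 0, -0.5, 0 | dist 16.6 -> [0.501 0.333 0.262]
   0, 0, 5, 0, 0, 0 | dist 5.0 -> [0.489 0.332 0.213]
   0, 0, 5.4, 0, 0, 0 | dist 5.4 -> [0.475 0.331 0.161]
```

Call:
arm_command(motion=[-2.4,-16.3,0.2,0,0,0,-2.4,-16.3,0.2,0,0,0,-2.4,-16.3,0.2,0,0,0,-2.4,-16.3,0.2,0,0,0])

```text
t: 32.25
ee_pos: [0.5346, 0.1765, 0.2544]
tcp_rot: [[0.965, 0.088, -0.247], [0.085, -0.996, -0.024], [-0.248, 0.002, -0.969]]
force: [0.7, -0.6, -0.0]
opening: 0.0403
gripper_force: 0.0
```

Call:
arm_command(motion=[-2.4,-16.4,2.2,0,-0.5,0,-2.4,-16.4,2.2,0,-0.5,0,-2.4,-16.4,2.2,0,-0.5,0,-2.4,-16.4,2.2,0,-0.5,0,-2.4,-16.4,2.2,0,-0.5,0])

```text
t: 32.75
ee_pos: [0.4934, 0.3347, 0.2384]
tcp_rot: [[0.963, 0.087, -0.254], [0.083, -0.996, -0.027], [-0.256, 0.005, -0.967]]
force: [0.3, -0.5, 0.3]
opening: 0.0398
gripper_force: 0.0
```

Call:
arm_command(motion=[0,0,0,0,0,0,0,0,0,0,0,0])

```text
t: 32.95
ee_pos: [0.4957, 0.3319, 0.2403]
tcp_rot: [[0.964, 0.082, -0.251], [0.078, -0.997, -0.025], [-0.253, 0.004, -0.968]]
force: [0.5, -0.2, -0.4]
opening: 0.0402
gripper_force: 0.0
```

```bash
python3 - <<'E'
from mv import *
st();x,y=-.1045,.152
go([(sp(x,y,.096),RSL)])
E
```

```text
t 32.95 ee [0.4957 0.3319 0.2403] slope [-0.1044  0.1509  0.178 ] j [0.35 0.39 1.33 0.06 1.67 1.84] F [ 0.5 -0.2 -0.4] op 0.0402 gf 0.0
   0, -0.1, 8.2, 0, 0.5, -0.5 | dist 8.2 -> [0.475 0.331 0.161]
```

Call:
arm_command(motion=[0,-0.1,3,0,0.5,-0.5,0,-0.1,6,0,0.5,-0.5,0,-0.1,8.1,0,0.5,-0.5,0,-0.1,8.1,0,0.5,-0.5])

```text
t: 33.35
ee_pos: [0.4728, 0.3304, 0.1591]
tcp_rot: [[0.964, 0.091, -0.249], [0.087, -0.996, -0.026], [-0.25, 0.004, -0.968]]
force: [0.7, -0.9, -0.2]
opening: 0.0402
gripper_force: 0.0
```

Call:
arm_command(motion=[0,0,0,0,0,0,0,0,0,0,0,0,0,0,0,0,0,0,0,0,0,0,0,0], hand=1)

```text
t: 33.75
ee_pos: [0.4756, 0.3328, 0.1635]
tcp_rot: [[0.966, 0.092, -0.24], [0.089, -0.996, -0.024], [-0.241, 0.001, -0.97]]
force: [1.0, -1.5, 3.1]
opening: 0.0117
gripper_force: 30.0
```

```bash
python3 - <<'E'
from mv import *
st();s=get_state();print(RSL.T@s['force']);q=w2s(V,s['ee_pos'])[0]
print(np.round(s['tcp_rot'],3).tolist())
go([(sp(q[0],q[1]-.18,q[2]),RSL)])
E
```

```text
t 33.75 ee [0.4756 0.3328 0.1635] slope [-0.1048  0.1535  0.0986] j [0.37 0.4  1.47 0.06 1.51 1.83] F [ 1.  -1.5  3.1] op 0.0117 gf 30.0
[ 0.02472993  1.62661143 -3.2434699 ]
[[0.966, 0.092, -0.24], [0.089, -0.996, -0.024], [-0.241, 0.001, -0.97]]
   -0.1, 18, 0, 0, -0.5, 0.5 | dist 18.0 -> [0.491 0.153 0.163]
```

Call:
arm_command(motion=[0,3,0,0,0,0,0,7,0,0,0,0,0,11,0,0,0,0,-0.1,15,0,0,0,0,-0.1,17,0,0,0,0])

```text
t: 34.25
ee_pos: [0.4904, 0.1616, 0.1635]
tcp_rot: [[0.967, 0.09, -0.24], [0.088, -0.996, -0.023], [-0.241, 0.001, -0.971]]
force: [2.0, 3.2, -0.8]
opening: 0.012
gripper_force: 30.0
```

Call:
arm_command(motion=[0,0.5,0,0,0,0,0,1,0,0,0,0,0,1.3,0,0,0,0,0,1.3,0,0,0,0])

```text
t: 34.65
ee_pos: [0.4913, 0.1509, 0.1635]
tcp_rot: [[0.966, 0.093, -0.24], [0.09, -0.996, -0.024], [-0.242, 0.002, -0.97]]
force: [3.0, 1.1, 3.5]
opening: 0.0115
gripper_force: 30.0
```

```bash
python3 - <<'E'
from mv import *
st();s=get_state();print(RSL.T@s['force'])
E
```

```text
t 34.65 ee [0.4913 0.1509 0.1635] slope [-0.1049 -0.029   0.0986] j [ 0.07  0.26  1.65 -0.01  1.48  1.55] F [3.  1.1 3.5] op 0.0115 gf 30.0
[ 2.09535171 -0.85290685 -4.11875798]
```

Call:
arm_command(motion=[0,0,0,0,0,0,0,0,0,0,0,0,0,0,0,0,0,0,0,0,0,0,0,0], hand=4)

```text
t: 35.05
ee_pos: [0.4899, 0.1506, 0.1622]
tcp_rot: [[0.965, 0.093, -0.244], [0.09, -0.996, -0.024], [-0.245, 0.001, -0.969]]
force: [0.3, 0.4, 0.1]
opening: 0.0393
gripper_force: 0.0
```

Call:
arm_command(motion=[0,0,-5,0,0,0,0,0,-10,0,0,0,0,0,-13,0,0,0,0,0,-13,0,0,0])

```text
t: 35.45
ee_pos: [0.5248, 0.1538, 0.2938]
tcp_rot: [[0.968, 0.093, -0.234], [0.09, -0.996, -0.023], [-0.235, 0.002, -0.972]]
force: [-0.1, -0.5, -0.0]
opening: 0.0402
gripper_force: 0.0
```

```bash
python3 - <<'E'
from mv import *
st()
pt,ps=snapshot('top'),snapshot('side')
C=[c for c in cartons(pt,ps) if c[0]=='big']
for n,x,q,k in C: print(n,x.round(4),round(np.degrees(x[2])%180,1),round(q,3),k)
x=max(C,key=lambda c:c[1][1])[1];print(x)
go([([.56,.0,.27],None),([x[0],x[1],.15],down(x[2])),([x[0],x[1],.027],down(x[2]))])
b=cv2.resize(ps['frame'][150:290,245:385],(500,500),interpolation=cv2.INTER_CUBIC);cv2.imwrite('pics/m6.png',b[...,::-1])
E
```

```text
t 35.45 ee [0.5248 0.1538 0.2938] slope [-0.1046 -0.0291  0.2332] j [ 0.07  0.24  1.41 -0.01  1.73  1.55] F [-0.1 -0.5 -0. ] op 0.0402 gf 0.0
big [ 0.5762 -0.4253  3.3884] 14.1 0.947 2
big [ 0.5893 -0.1916 -0.248 ] 165.8 0.94 2
[ 0.58928043 -0.19162522 -0.24803826]
   2.7, 15.7, 1.2, 0, 0, 0 | dist 16.0 -> [0.56 0.   0.27]
   2.1, 9.6, 5.7, 1, 7, 9.5 | dist 11.4 -> [ 0.575 -0.096  0.21 ]
   2.9, 9.4, 5.9, 1.5, 7, 10 | dist 11.5 -> [ 0.589 -0.192  0.15 ]
   -0.1, 0, 12.3, 0, 0, 0 | dist 12.3 -> [ 0.589 -0.192  0.027]
```

View pics/m6.png

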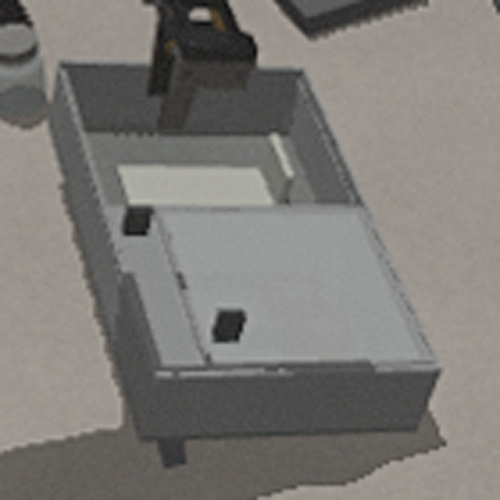

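The picture shows the wide bed exposed at (195,185), its backstop at (283,165), and the lower pull slid to (138,220). Next I pick the near big carton.

Call:
arm_command(motion=[2.7,15.7,1.2,0,0,0,2.7,15.7,1.2,0,0,0,2.7,15.7,1.2,0,0,0,2.7,15.7,1.2,0,0,0], hand=8.2)

```text
t: 35.95
ee_pos: [0.5586, -0.0047, 0.2672]
tcp_rot: [[0.965, 0.088, -0.249], [0.085, -0.996, -0.023], [-0.25, 0.001, -0.968]]
force: [-0.2, 0.5, -0.9]
opening: 0.0699
gripper_force: 0.0
```

Call:
arm_command(motion=[2.1,9.6,5.7,1,7,9.5,2.1,9.6,5.7,1,7,9.5,2.1,9.6,5.7,1,7,9.5,2.1,9.6,5.7,1,7,9.5])

```text
t: 36.35
ee_pos: [0.5732, -0.0958, 0.2075]
tcp_rot: [[0.989, -0.075, -0.129], [-0.076, -0.997, -0.003], [-0.128, 0.013, -0.992]]
force: [-0.1, 1.1, 1.1]
opening: 0.0822
gripper_force: 0.0
```

Call:
arm_command(motion=[2.9,9.4,5.9,1.5,7,10,2.9,9.4,5.9,1.5,7,10,2.9,9.4,5.9,1.5,7,10,2.9,9.4,5.9,1.5,7,10,2.9,9.4,5.9,1.5,7,10])

```text
t: 36.85
ee_pos: [0.5905, -0.1901, 0.1508]
tcp_rot: [[0.97, -0.244, 0.002], [-0.244, -0.97, 0.001], [0.001, -0.002, -1.0]]
force: [0.0, -0.2, 0.5]
opening: 0.0822
gripper_force: 0.0
```

```bash
python3 - <<'E'
from mv import *
st();go([([.5893,-.1917,.027],down(-.248))])
E
```

```text
t 36.85 ee [ 0.5905 -0.1901  0.1508] slope [-0.0348 -0.3774  0.1034] j [-0.51  0.35  1.55  0.    1.25  1.31] F [ 0.  -0.2  0.5] op 0.0822 gf 0.0
   -0.1, 0.2, 12.4, 0, 0, 0 | dist 12.4 -> [ 0.589 -0.192  0.027]
```

Call:
arm_command(motion=[-0.1,0.1,4.5,0,0,0,-0.1,0.1,9,0,0,0,-0.1,0.1,12.3,0,0,0,-0.1,0.1,12.3,0,0,0,-0.1,0.1,12.3,0,0,0])

```text
t: 37.35
ee_pos: [0.5898, -0.1908, 0.0279]
tcp_rot: [[0.97, -0.244, 0.002], [-0.244, -0.97, 0.0], [0.002, -0.001, -1.0]]
force: [0.1, 0.3, 0.2]
opening: 0.0822
gripper_force: 0.0
```

Call:
arm_command(motion=[0,0,0,0,0,0,0,0,0,0,0,0,0,0,0,0,0,0,0,0,0,0,0,0,0,0,0,0,0,0], hand=5)

```text
t: 37.85
ee_pos: [0.5891, -0.1926, 0.0277]
tcp_rot: [[0.969, -0.246, 0.002], [-0.246, -0.969, 0.0], [0.002, -0.001, -1.0]]
force: [-0.9, 1.9, 6.1]
opening: 0.0598
gripper_force: 30.0
```

```bash
python3 - <<'E'
from mv import *
st();y=.1055
go([([.589,-.192,.24],None),(sp(.0,y,.21),RSL),(sp(.0,y,.085),RSL)])
E
```

```text
t 37.85 ee [ 0.5891 -0.1926  0.0277] slope [-0.0059 -0.3797 -0.0163] j [-0.51  0.51  1.61  0.    1.03  1.31] F [-0.9  1.9  6.1] op 0.0598 gf 30.0
   0, 0, -10.6, 0, 0, 0 | dist 10.6 -> [ 0.589 -0.192  0.134]
   0, -0.1, -10.6, 0, 0, 0 | dist 10.6 -> [ 0.589 -0.192  0.24 ]
   -3.4, -15.9, -0.2, -1, -5, -6.5 | dist 16.3 -> [ 0.595 -0.029  0.242]
   -1.5, -16.2, -0.2, -0.5, -4.5, -6.5 | dist 16.3 -> [0.602 0.133 0.244]
   0.2, -16.3, -0.4, -1, -5, -6 | dist 16.3 -> [0.608 0.296 0.245]
   0, 0, 12.5, 0, 0, 0 | dist 12.5 -> [0.578 0.294 0.124]
```

Call:
arm_command(motion=[0,0,-5,0,0,0,0,0,-10,0,0,0,0,0,-15,0,0,0,0,0,-20,0,0,0,0,0,-21.2,0,0,0])

```text
t: 38.35
ee_pos: [0.5909, -0.1942, 0.2459]
tcp_rot: [[0.969, -0.246, 0.011], [-0.246, -0.969, -0.005], [0.012, 0.002, -1.0]]
force: [0.2, -0.7, -1.1]
opening: 0.0599
gripper_force: 30.0
```

Call:
arm_command(motion=[-3.4,-15.9,-0.2,-1,-5,-6.5,-3.4,-15.9,-0.2,-1,-5,-6.5,-3.4,-15.9,-0.2,-1,-5,-6.5,-3.4,-15.9,-0.2,-1,-5,-6.5])

```text
t: 38.75
ee_pos: [0.5937, -0.0254, 0.239]
tcp_rot: [[0.987, -0.13, -0.09], [-0.13, -0.991, 0.002], [-0.09, 0.01, -0.996]]
force: [0.1, 0.4, -1.9]
opening: 0.0596
gripper_force: 30.0
```

Call:
arm_command(motion=[-1.5,-16.2,-0.2,-0.5,-4.5,-6.5,-1.5,-16.2,-0.2,-0.5,-4.5,-6.5,-1.5,-16.2,-0.2,-0.5,-4.5,-6.5,-1.5,-16.2,-0.2,-0.5,-4.5,-6.5])

```text
t: 39.15
ee_pos: [0.6009, 0.1364, 0.2405]
tcp_rot: [[0.986, -0.017, -0.168], [-0.018, -1.0, -0.002], [-0.168, 0.005, -0.986]]
force: [-0.4, 0.3, -2.0]
opening: 0.0598
gripper_force: 30.0
```

Call:
arm_command(motion=[0.2,-16.3,-0.4,-1,-5,-6,0.2,-16.3,-0.4,-1,-5,-6,0.2,-16.3,-0.4,-1,-5,-6,0.2,-16.3,-0.4,-1,-5,-6,0.2,-16.3,-0.4,-1,-5,-6])

```text
t: 39.65
ee_pos: [0.6075, 0.2961, 0.2432]
tcp_rot: [[0.964, 0.087, -0.252], [0.084, -0.996, -0.024], [-0.253, 0.002, -0.967]]
force: [0.6, -1.2, -1.7]
opening: 0.06
gripper_force: 30.0
```

Call:
arm_command(motion=[0,0,0,0,0,0,0,0,0,0,0,0])

```text
t: 39.85
ee_pos: [0.6083, 0.293, 0.2447]
tcp_rot: [[0.965, 0.082, -0.251], [0.079, -0.997, -0.023], [-0.252, 0.002, -0.968]]
force: [0.2, -0.1, -1.2]
opening: 0.0595
gripper_force: 30.0
```

```bash
python3 - <<'E'
from mv import *
st();y=.1055
go([(sp(.015,y,.085),RSL),(sp(.015,y,.045),RSL),(sp(.028,y,.037),RSL)])
E
```

```text
t 39.85 ee [0.6083 0.293  0.2447] slope [-1.000e-04  1.023e-01  2.091e-01] j [0.25 0.61 1.02 0.04 1.76 1.74] F [ 0.2 -0.1 -1.2] op 0.0595 gf 30.0
   1.6, -0.3, 12.4, 0, 0.5, -0.5 | dist 12.5 -> [0.592 0.295 0.121]
   -0.1, 0, 4, 0, 0, 0 | dist 4.0 -> [0.582 0.294 0.082]
   1.3, 0, 0.8, 0, 0, 0 | dist 1.5 -> [0.593 0.295 0.071]
```

Call:
arm_command(motion=[1.6,-0.3,5,0,0,-0.5,1.6,-0.3,9,0,0,-0.5,1.6,-0.3,12.4,0,0,-0.5,1.6,-0.3,12.4,0,0,-0.5])

```text
t: 40.25
ee_pos: [0.5877, 0.294, 0.115]
tcp_rot: [[0.961, 0.091, -0.262], [0.088, -0.996, -0.025], [-0.263, 0.001, -0.965]]
force: [-0.6, 0.2, -1.5]
opening: 0.0594
gripper_force: 30.0
```

Call:
arm_command(motion=[0,0,2,0,0,0,0,0,4,0,0,0,0.7,0,4.4,0,0,0,1.3,0,4.6,0,0,0,1.3,0,4.6,0,0,0])

```text
t: 40.75
ee_pos: [0.5951, 0.2967, 0.0746]
tcp_rot: [[0.964, 0.092, -0.248], [0.089, -0.996, -0.022], [-0.249, -0.001, -0.969]]
force: [-0.3, -0.5, -1.1]
opening: 0.0598
gripper_force: 30.0
```

```bash
python3 - <<'E'
from mv import *
st();print(RSL.T@get_state()['force'])
E
```

```text
t 40.75 ee [0.5951 0.2967 0.0746] slope [0.0296 0.1071 0.0412] j [0.26 0.72 1.2  0.04 1.47 1.73] F [-0.3 -0.5 -1.1] op 0.0598 gf 30.0
[-0.06529956  0.45810111  1.20280919]
```

Call:
arm_command(motion=[0.1,0,0.3,0,0,0,0.2,0,0.6,0,0,0,0.4,0,0.7,0,0,0,0.4,0,0.7,0,0,0])

```text
t: 41.15
ee_pos: [0.595, 0.2973, 0.0659]
tcp_rot: [[0.964, 0.093, -0.251], [0.09, -0.996, -0.023], [-0.252, -0.001, -0.968]]
force: [-2.7, -0.2, 2.2]
opening: 0.0598
gripper_force: 30.0
```

```bash
python3 - <<'E'
from mv import *
st();print(RSL.T@get_state()['force'])
E
```

```text
t 41.15 ee [0.595  0.2973 0.0659] slope [0.0317 0.1077 0.0328] j [0.26 0.73 1.2  0.04 1.46 1.73] F [-2.7 -0.2  2.2] op 0.0598 gf 30.0
[-3.15794168 -0.01179119 -1.41872673]
```

Call:
arm_command(motion=[0.1,0,0.1,0,0,0,0.2,0,0.2,0,0,0,0.3,0,0.2,0,0,0,0.3,0,0.2,0,0,0])

```text
t: 41.55
ee_pos: [0.5953, 0.2973, 0.0656]
tcp_rot: [[0.962, 0.094, -0.257], [0.09, -0.996, -0.024], [-0.258, -0.0, -0.966]]
force: [-12.6, -4.2, 18.3]
opening: 0.0599
gripper_force: 30.0
```

```bash
python3 - <<'E'
from mv import *
st();print(RSL.T@get_state()['force'])
E
```

```text
t 41.55 ee [0.5953 0.2973 0.0656] slope [0.032  0.1078 0.0325] j [0.26 0.74 1.19 0.04 1.47 1.73] F [-12.6  -4.2  18.3] op 0.0599 gf 30.0
[-17.00907842   3.13302971 -14.49990509]
```

Against both. Release and retreat toward the second big carton.

Call:
arm_command(motion=[-0.1,0,-0.2,0,0,0,-0.1,0,-0.2,0,0,0,-0.1,0,-0.2,0,0,0], hand=7)

```text
t: 41.85
ee_pos: [0.5972, 0.2974, 0.0646]
tcp_rot: [[0.964, 0.093, -0.25], [0.09, -0.996, -0.022], [-0.251, -0.001, -0.968]]
force: [-0.1, 0.2, -0.1]
opening: 0.0699
gripper_force: 0.0
```

Call:
arm_command(motion=[0,0,-3,0,0,0,0,0,-7,0,0,0,0,0,-12,0,0,0,0,0,-17,0,0,0,0,0,-17,0,0,0])

```text
t: 42.35
ee_pos: [0.6441, 0.3018, 0.2385]
tcp_rot: [[0.968, 0.092, -0.235], [0.091, -0.996, -0.018], [-0.236, -0.003, -0.972]]
force: [0.4, 0.7, 2.3]
opening: 0.0701
gripper_force: 0.0
```

Call:
arm_command(motion=[-0.5,5,0,0,0,0,-1,10,0,0,0,0,-1.5,15,0,0,0,0,-2,20,0,0,0,0,-2,22,0,0,0,0], hand=8.2)

```text
t: 42.85
ee_pos: [0.6406, 0.076, 0.2336]
tcp_rot: [[0.964, 0.089, -0.251], [0.086, -0.996, -0.023], [-0.252, 0.0, -0.968]]
force: [-0.1, 0.4, -0.2]
opening: 0.0818
gripper_force: 0.0
```

```bash
python3 - <<'E'
from mv import *
st()
pt,ps=snapshot('top'),snapshot('side')
for n,x,q,k in cartons(pt,ps): print(n,x.round(4),round(np.degrees(x[2])%180,1),round(q,3),k)
for nm,p in(('t',pt),('s',ps)):
  for f in blobs(p):
    X=w2s(V,onplane(p,[np.argwhere(f).mean(0)[::-1]],n=RS[:,2],p0=OS+RS[:,2]*.02))[0]
    if abs(X[0])<.13 and 0<X[1]<.22: print(nm,X.round(3),f.sum(),sfit(p,f,DIM['big'],.004,[X[0],X[1],0]))
x=[.5760,-.4253,.247]
go([([.6,-.15,.27],None),([x[0],x[1],.14],down(x[2])),([x[0],x[1],.027],down(x[2]))])
E
```

```text
t 42.85 ee [0.6406 0.076  0.2336] slope [ 0.0155 -0.1167  0.2017] j [-0.05  0.54  1.14 -0.04  1.71  1.43] F [-0.1  0.4 -0.2] op 0.0818 gf 0.0
big [ 0.5762 -0.4254  0.246 ] 14.1 0.944 2
big [0.5977 0.308  0.019 ] 1.1 0.944 1
t [0.03  0.111 0.02 ] 506 (array([ 0.0325,  0.1114, -0.0149]), np.float64(0.926))
s [0.031 0.107 0.02 ] 360 (array([ 0.0339,  0.1138, -0.0911]), np.float64(0.844))
   -3.4, 11.1, -1, 0, 0, 0 | dist 11.7 -> [ 0.62  -0.036  0.252]
   -3.4, 11.2, -1, 0, 0, 0 | dist 11.7 -> [ 0.6  -0.15  0.27]
   -0.7, 13.6, 6.9, -0.5, 7.5, -4.5 | dist 15.3 -> [ 0.588 -0.288  0.205]
   -2.7, 13.4, 6.8, -0.5, 7, -4.5 | dist 15.3 -> [ 0.576 -0.425  0.14 ]
   0, 0, 11.3, 0, 0, 0 | dist 11.3 -> [ 0.576 -0.425  0.027]
```

Call:
arm_command(motion=[-6.8,22.3,-2,0,0,0,-6.8,22.3,-2,0,0,0,-6.8,22.3,-2,0,0,0,-6.8,22.3,-2,0,0,0,-6.8,22.3,-2,0,0,0])

```text
t: 43.45
ee_pos: [0.601, -0.1485, 0.2705]
tcp_rot: [[0.964, 0.093, -0.25], [0.091, -0.996, -0.023], [-0.251, -0.001, -0.968]]
force: [0.2, -0.4, 0.3]
opening: 0.0822
gripper_force: 0.0
```

Call:
arm_command(motion=[-0.7,13.6,6.9,-0.5,7.5,-4.5,-0.7,13.6,6.9,-0.5,7.5,-4.5,-0.7,13.6,6.9,-0.5,7.5,-4.5,-0.7,13.6,6.9,-0.5,7.5,-4.5,-0.7,13.6,6.9,-0.5,7.5,-4.5])

```text
t: 43.95
ee_pos: [0.5898, -0.2841, 0.2038]
tcp_rot: [[0.978, 0.171, -0.123], [0.171, -0.985, -0.012], [-0.124, -0.009, -0.992]]
force: [0.1, 0.2, -0.4]
opening: 0.0818
gripper_force: 0.0
```

Call:
arm_command(motion=[-2.7,13.4,6.8,-0.5,7,-4.5,-2.7,13.4,6.8,-0.5,7,-4.5,-2.7,13.4,6.8,-0.5,7,-4.5,-2.7,13.4,6.8,-0.5,7,-4.5,-2.7,13.4,6.8,-0.5,7,-4.5])

```text
t: 44.45
ee_pos: [0.5789, -0.4212, 0.1398]
tcp_rot: [[0.969, 0.249, -0.001], [0.249, -0.969, 0.004], [0.0, -0.004, -1.0]]
force: [0.6, 0.0, 0.0]
opening: 0.082
gripper_force: 0.0
```

Call:
arm_command(motion=[0,0,0,0,0,0,0,0,0,0,0,0])

```text
t: 44.65
ee_pos: [0.5796, -0.4209, 0.142]
tcp_rot: [[0.968, 0.251, 0.001], [0.251, -0.968, 0.002], [0.001, -0.001, -1.0]]
force: [-0.6, 1.0, -0.1]
opening: 0.082
gripper_force: 0.0
```

```bash
python3 - <<'E'
from mv import *
st();go([([.5761,-.4254,.027],down(.246))])
E
```

```text
t 44.65 ee [ 0.5796 -0.4209  0.142 ] slope [-0.0626 -0.6063  0.0872] j [-0.8   0.59  1.23  0.    1.32  0.52] F [-0.6  1.  -0.1] op 0.082 gf 0.0
   -0.5, 0.4, 11.5, 0, 0, 0.5 | dist 11.5 -> [ 0.576 -0.425  0.027]
```

Call:
arm_command(motion=[-0.5,0.3,4.5,0,0,0,-0.5,0.3,8.5,0,0,0,-0.5,0.3,11.4,0,0,0,-0.5,0.3,11.4,0,0,0,-0.5,0.3,11.4,0,0,0])

```text
t: 45.15
ee_pos: [0.5747, -0.4256, 0.0272]
tcp_rot: [[0.968, 0.25, -0.0], [0.25, -0.968, 0.002], [0.0, -0.002, -1.0]]
force: [-0.5, 0.1, 0.8]
opening: 0.0821
gripper_force: 0.0
```

Call:
arm_command(motion=[0,0,0,0,0,0,0,0,0,0,0,0,0,0,0,0,0,0,0,0,0,0,0,0,0,0,0,0,0,0], hand=5)

```text
t: 45.65
ee_pos: [0.5739, -0.4266, 0.0268]
tcp_rot: [[0.969, 0.248, -0.0], [0.248, -0.969, 0.003], [0.0, -0.003, -1.0]]
force: [0.2, 1.2, 2.8]
opening: 0.0598
gripper_force: 30.0
```

```bash
python3 - <<'E'
from mv import *
st();y=.106
go([([.576,-.425,.23],None),(sp(.01,y,.21),RSL),(sp(.015,y,.1),RSL)])
E
```

```text
t 45.65 ee [ 0.5739 -0.4266  0.0268] slope [-0.0401 -0.6115 -0.0259] j [-0.81  0.72  1.28  0.    1.14  0.51] F [0.2 1.2 2.8] op 0.0598 gf 30.0
   0.2, -0.2, -20.3, 0, 0, 0 | dist 20.3 -> [ 0.576 -0.425  0.23 ]
   5.5, -17.2, -0.3, 0.5, -3.5, 2.5 | dist 18.1 -> [ 0.586 -0.244  0.233]
   4.8, -17.5, -0.4, 0, -3.5, 2 | dist 18.2 -> [ 0.597 -0.064  0.236]
   4, -17.6, -0.7, 0.5, -3.5, 2.5 | dist 18.1 -> [0.607 0.117 0.24 ]
   3.3, -17.8, -0.8, 0, -4, 2.5 | dist 18.1 -> [0.618 0.298 0.243]
   0.5, 0, 11, 0, 0, 0 | dist 11.0 -> [0.596 0.296 0.135]
```

Call:
arm_command(motion=[0.2,-0.2,-5,0,0,0,0.2,-0.2,-10,0,0,0,0.2,-0.2,-15,0,0,0,0.2,-0.2,-20.3,0,0,0,0.2,-0.2,-20.3,0,0,0])

```text
t: 46.15
ee_pos: [0.5779, -0.4273, 0.239]
tcp_rot: [[0.969, 0.248, 0.009], [0.248, -0.969, -0.008], [0.007, 0.01, -1.0]]
force: [0.4, -0.4, -0.6]
opening: 0.0597
gripper_force: 30.0
```

Call:
arm_command(motion=[5.5,-17.2,-0.3,0.5,-3.5,2.5,5.5,-17.2,-0.3,0.5,-3.5,2.5,5.5,-17.2,-0.3,0.5,-3.5,2.5,5.5,-17.2,-0.3,0.5,-3.5,2.5,5.5,-17.2,-0.3,0.5,-3.5,2.5])

```text
t: 46.65
ee_pos: [0.5859, -0.2398, 0.2316]
tcp_rot: [[0.976, 0.21, -0.064], [0.21, -0.978, -0.0], [-0.063, -0.013, -0.998]]
force: [0.2, -0.5, -0.6]
opening: 0.0599
gripper_force: 30.0
```

Call:
arm_command(motion=[4.8,-17.5,-0.4,0,-3.5,2,4.8,-17.5,-0.4,0,-3.5,2,4.8,-17.5,-0.4,0,-3.5,2,4.8,-17.5,-0.4,0,-3.5,2,4.8,-17.5,-0.4,0,-3.5,2])

```text
t: 47.15
ee_pos: [0.5969, -0.0601, 0.2346]
tcp_rot: [[0.977, 0.175, -0.123], [0.175, -0.984, -0.013], [-0.124, -0.009, -0.992]]
force: [1.0, -0.4, -0.9]
opening: 0.0598
gripper_force: 30.0
```

Call:
arm_command(motion=[4,-17.6,-0.7,0.5,-3.5,2.5,4,-17.6,-0.7,0.5,-3.5,2.5,4,-17.6,-0.7,0.5,-3.5,2.5,4,-17.6,-0.7,0.5,-3.5,2.5,4,-17.6,-0.7,0.5,-3.5,2.5])

```text
t: 47.65
ee_pos: [0.6069, 0.1192, 0.2379]
tcp_rot: [[0.974, 0.131, -0.184], [0.13, -0.991, -0.014], [-0.184, -0.01, -0.983]]
force: [-0.2, -1.0, -1.2]
opening: 0.0599
gripper_force: 30.0
```

Call:
arm_command(motion=[3.3,-17.8,-0.8,0,-4,2.5,3.3,-17.8,-0.8,0,-4,2.5,3.3,-17.8,-0.8,0,-4,2.5,3.3,-17.8,-0.8,0,-4,2.5,3.3,-17.8,-0.8,0,-4,2.5])

```text
t: 48.15
ee_pos: [0.6181, 0.2996, 0.2409]
tcp_rot: [[0.964, 0.088, -0.251], [0.085, -0.996, -0.022], [-0.252, -0.0, -0.968]]
force: [0.1, 0.1, -0.5]
opening: 0.06
gripper_force: 30.0
```

Call:
arm_command(motion=[0,0,0,0,0,0,0,0,0,0,0,0])

```text
t: 48.35
ee_pos: [0.6186, 0.2953, 0.2418]
tcp_rot: [[0.964, 0.082, -0.251], [0.079, -0.997, -0.022], [-0.252, 0.001, -0.968]]
force: [-0.5, -1.2, -1.8]
opening: 0.0597
gripper_force: 30.0
```

```bash
python3 - <<'E'
from mv import *
st();y=.106
go([(sp(.015,y,.1),RSL),(sp(.015,y,.068),RSL),(sp(.028,y,.065),RSL)])
E
```

```text
t 48.35 ee [0.6186 0.2953 0.2418] slope [0.0108 0.1037 0.209 ] j [0.25 0.64 0.98 0.04 1.77 1.74] F [-0.5 -1.2 -1.8] op 0.0597 gf 30.0
   0.5, -0.2, 10.9, 0, 0.5, -0.5 | dist 10.9 -> [0.596 0.296 0.135]
   0, 0, 3.2, 0, 0, 0 | dist 3.2 -> [0.588 0.295 0.104]
   1.3, 0, 0.3, 0, 0, 0 | dist 1.3 -> [0.6   0.296 0.098]
```

Call:
arm_command(motion=[0.5,-0.2,5,0,0,-0.5,0.5,-0.2,9,0,0,-0.5,0.5,-0.2,12,0,0,-0.5,0.5,-0.2,14.1,0,0,-0.5,0.5,-0.2,14.1,0,0,-0.5])

```text
t: 48.85
ee_pos: [0.5846, 0.2946, 0.1009]
tcp_rot: [[0.962, 0.091, -0.258], [0.088, -0.996, -0.023], [-0.259, -0.0, -0.966]]
force: [-0.6, 0.3, -1.3]
opening: 0.0598
gripper_force: 30.0
```

Call:
arm_command(motion=[0.5,0,0,0,0,0,1,0,0,0,0,0,1.3,0,0.2,0,0,0,1.3,0,0.2,0,0,0])

```text
t: 49.25
ee_pos: [0.6002, 0.2984, 0.1]
tcp_rot: [[0.964, 0.093, -0.249], [0.091, -0.996, -0.021], [-0.25, -0.002, -0.968]]
force: [-0.3, -0.0, -1.3]
opening: 0.0598
gripper_force: 30.0
```

```bash
python3 - <<'E'
from mv import *
st();print(RSL.T@get_state()['force'])
E
```

```text
t 49.25 ee [0.6002 0.2984 0.1   ] slope [0.0283 0.1084 0.0671] j [0.26 0.71 1.17 0.04 1.52 1.73] F [-0.3 -0.  -1.3] op 0.0598 gf 30.0
[3.39788804e-02 2.70416846e-04 1.32244282e+00]
```

Call:
arm_command(motion=[0,0.1,0.4,0,0,0,0.2,0.1,0.8,0,0,0,0.4,0.1,1,0,0,0,0.4,0.1,1,0,0,0])

```text
t: 49.65
ee_pos: [0.5998, 0.2976, 0.0886]
tcp_rot: [[0.963, 0.093, -0.253], [0.091, -0.996, -0.022], [-0.254, -0.002, -0.967]]
force: [-2.8, -0.2, 1.3]
opening: 0.0599
gripper_force: 30.0
```

```bash
python3 - <<'E'
from mv import *
st();print(RSL.T@get_state()['force'])
E
```

```text
t 49.65 ee [0.5998 0.2976 0.0886] slope [0.0307 0.1076 0.0559] j [0.26 0.72 1.17 0.04 1.5  1.73] F [-2.8 -0.2  1.3] op 0.0599 gf 30.0
[-3.00523664 -0.06346927 -0.61333548]
```

Call:
arm_command(motion=[0.1,0,0.1,0,0,0,0.2,0,0.1,0,0,0,0.3,0,0.1,0,0,0,0.3,0,0.1,0,0,0])

```text
t: 50.05
ee_pos: [0.6, 0.2977, 0.0884]
tcp_rot: [[0.961, 0.094, -0.259], [0.091, -0.996, -0.023], [-0.261, -0.001, -0.965]]
force: [-13.4, -2.6, 12.4]
opening: 0.0595
gripper_force: 30.0
```

```bash
python3 - <<'E'
from mv import *
st();print(RSL.T@get_state()['force'])
E
```

```text
t 50.05 ee [0.6    0.2977 0.0884] slope [0.031  0.1077 0.0558] j [0.26 0.73 1.17 0.04 1.51 1.73] F [-13.4  -2.6  12.4] op 0.0595 gf 30.0
[-16.18999285   1.3963632   -8.64955989]
```

Call:
arm_command(motion=[-0.1,0,-0.1,0,0,0,-0.1,0,-0.1,0,0,0,-0.1,0,-0.1,0,0,0], hand=7)

```text
t: 50.35
ee_pos: [0.6029, 0.2978, 0.0882]
tcp_rot: [[0.964, 0.093, -0.25], [0.091, -0.996, -0.021], [-0.251, -0.002, -0.968]]
force: [-0.3, -0.2, -0.5]
opening: 0.07
gripper_force: 0.0
```

Call:
arm_command(motion=[0,0,-3,0,0,0,0,0,-7,0,0,0,0,0,-12,0,0,0,0,0,-15,0,0,0,0,0,-15,0,0,0])

```text
t: 50.85
ee_pos: [0.6435, 0.3015, 0.2398]
tcp_rot: [[0.966, 0.093, -0.24], [0.091, -0.996, -0.019], [-0.24, -0.004, -0.971]]
force: [0.3, -0.3, 0.2]
opening: 0.0699
gripper_force: 0.0
```

```bash
python3 - <<'E'
from mv import *
st();x,y=-.1048,-.029
go([(sp(x,y,.2),RSL),(sp(x,y,.15),RSL),(sp(x,y,.098),RSL)])
E
```

```text
t 50.85 ee [0.6435 0.3015 0.2398] slope [0.0358 0.1077 0.2133] j [0.25 0.71 0.88 0.04 1.79 1.73] F [ 0.3 -0.3  0.2] op 0.0699 gf 0.0
   -14.2, 13.6, 1.2, 0, -0.5, 0.5 | dist 19.7 -> [0.516 0.153 0.262]
   0, 0, 5, 0, 0, 0 | dist 5.0 -> [0.504 0.152 0.213]
   0.1, 0, 5.2, 0, 0, 0 | dist 5.2 -> [0.491 0.151 0.163]
```

Call:
arm_command(motion=[-14.2,13.6,1.2,0,-0.5,0,-14.2,13.6,1.2,0,-0.5,0,-14.2,13.6,1.2,0,-0.5,0,-14.2,13.6,1.2,0,-0.5,0,-14.2,13.6,1.2,0,-0.5,0], hand=4)

```text
t: 51.35
ee_pos: [0.5089, 0.1495, 0.2556]
tcp_rot: [[0.96, 0.09, -0.264], [0.087, -0.996, -0.023], [-0.265, -0.001, -0.964]]
force: [0.5, 0.7, 0.4]
opening: 0.0402
gripper_force: 0.0
```

Call:
arm_command(motion=[0,0,0,0,0,0,0,0,0,0,0,0])

```text
t: 51.55
ee_pos: [0.5136, 0.1531, 0.2568]
tcp_rot: [[0.961, 0.094, -0.259], [0.091, -0.996, -0.022], [-0.26, -0.002, -0.966]]
force: [0.8, -0.8, -0.3]
opening: 0.0399
gripper_force: 0.0
```

```bash
python3 - <<'E'
from mv import *
st();x,y=-.1048,-.029
go([(sp(x,y,.098),RSL)])
pt,ps=snapshot('top'),snapshot('side')
for nm,p in(('t',pt),('s',ps)):
  for f in blobs(p):
    X=w2s(V,onplane(p,[np.argwhere(f).mean(0)[::-1]],n=RS[:,2],p0=OS+RS[:,2]*.03))[0]
    if abs(X[0])<.13 and 0<X[1]<.22: print(nm,X.round(3),f.sum(),sfit(p,f,(.092,.06,.048),.004,[X[0],X[1],0]))
E
```

```text
t 51.55 ee [0.5136 0.1531 0.2568] slope [-0.1064 -0.0288  0.1945] j [ 0.07  0.25  1.47 -0.    1.68  1.54] F [ 0.8 -0.8 -0.3] op 0.0399 gf 0.0
   0.3, 0, 9.6, 0, 1, 0.5 | dist 9.6 -> [0.491 0.151 0.163]
t [0.041 0.139 0.03 ] 113 (array([ 0.0361,  0.1681, -0.1437]), np.float64(0.288))
s [0.034 0.128 0.03 ] 352 (array([ 0.0342,  0.1151, -0.0262]), np.float64(0.591))
```

Call:
arm_command(motion=[0.2,0,4,0,0.5,0,0.2,0,7,0,1,0,0.2,0,9.6,0,1,0,0.2,0,9.6,0,1,0])

```text
t: 52.05
ee_pos: [0.4874, 0.151, 0.1603]
tcp_rot: [[0.964, 0.095, -0.25], [0.092, -0.996, -0.021], [-0.251, -0.002, -0.968]]
force: [-0.5, -0.4, 0.3]
opening: 0.0399
gripper_force: 0.0
```

Call:
arm_command(motion=[0,0,0,0,0,0,0,0,0,0,0,0,0,0,0,0,0,0,0,0,0,0,0,0], hand=1)

```text
t: 52.45
ee_pos: [0.4912, 0.1507, 0.1653]
tcp_rot: [[0.966, 0.093, -0.24], [0.091, -0.996, -0.02], [-0.241, -0.002, -0.971]]
force: [0.6, 0.9, 1.9]
opening: 0.0115
gripper_force: 30.0
```

```bash
python3 - <<'E'
from mv import *
st();s=get_state();print(RSL.T@s['force'],np.round(s['tcp_rot'],3).tolist())
q=w2s(V,s['ee_pos'])[0]
go([(sp(-.1048,.165,q[2]),None)])
E
```

```text
t 52.45 ee [0.4912 0.1507 0.1653] slope [-0.1055 -0.0293  0.1003] j [ 0.06  0.25  1.65 -0.    1.48  1.54] F [0.6 0.9 1.9] op 0.0115 gf 30.0
[ 0.19598157 -0.81947696 -2.06163648] [[0.966, 0.093, -0.24], [0.091, -0.996, -0.02], [-0.241, -0.002, -0.971]]
   0.2, -19.4, 0, 0, 0, 0 | dist 19.4 -> [0.475 0.344 0.165]
```

Call:
arm_command(motion=[0,-3,0,0,0,0,0.1,-7,0,0,0,0,0.1,-11,0,0,0,0,0.1,-15,0,0,0,0,0.1,-18,0,0,0,0])

```text
t: 52.95
ee_pos: [0.4754, 0.3314, 0.1654]
tcp_rot: [[0.967, 0.094, -0.238], [0.091, -0.996, -0.021], [-0.239, -0.001, -0.971]]
force: [4.7, -2.5, 1.6]
opening: 0.0115
gripper_force: 30.0
```

Call:
arm_command(motion=[0,-0.4,0,0,0,0,0,-0.8,0,0,0,0,0,-1.2,0,0,0,0,0,-1.2,0,0,0,0])

```text
t: 53.35
ee_pos: [0.4745, 0.3419, 0.1653]
tcp_rot: [[0.967, 0.092, -0.239], [0.09, -0.996, -0.019], [-0.24, -0.003, -0.971]]
force: [4.8, 1.5, 3.2]
opening: 0.0116
gripper_force: 30.0
```

Call:
arm_command(motion=[0,-0.2,0,0,0,0,0,-0.5,0,0,0,0,0,-0.5,0,0,0,0])

```text
t: 53.65
ee_pos: [0.4741, 0.3465, 0.1654]
tcp_rot: [[0.967, 0.092, -0.239], [0.09, -0.996, -0.019], [-0.24, -0.003, -0.971]]
force: [5.6, 0.8, 5.2]
opening: 0.0116
gripper_force: 30.0
```

```bash
python3 - <<'E'
from mv import *
st();s=get_state();print(RSL.T@s['force'])
E
```

```text
t 53.65 ee [0.4741 0.3465 0.1654] slope [-0.1055  0.1673  0.1004] j [0.39 0.41 1.45 0.07 1.51 1.85] F [5.6 0.8 5.2] op 0.0116 gf 30.0
[ 4.17580411 -0.33047012 -6.40310988]
```

Call:
arm_command(motion=[0,-0.2,0,0,0,0,0,-0.4,0,0,0,0,0,-0.4,0,0,0,0])

```text
t: 53.95
ee_pos: [0.4738, 0.3503, 0.1653]
tcp_rot: [[0.967, 0.092, -0.239], [0.09, -0.996, -0.02], [-0.24, -0.003, -0.971]]
force: [5.1, 0.9, 4.3]
opening: 0.0119
gripper_force: 30.0
```

```bash
python3 - <<'E'
from mv import *
st();s=get_state();print(RSL.T@s['force'])
E
```

```text
t 53.95 ee [0.4738 0.3503 0.1653] slope [-0.1055  0.1711  0.1004] j [0.39 0.42 1.44 0.07 1.51 1.86] F [5.1 0.9 4.3] op 0.0119 gf 30.0
[ 3.95658729 -0.44366572 -5.46534592]
```

Call:
arm_command(motion=[0,-0.2,0,0,0,0,0,-0.4,0,0,0,0,0,-0.4,0,0,0,0])

```text
t: 54.25
ee_pos: [0.4734, 0.3543, 0.1653]
tcp_rot: [[0.967, 0.092, -0.239], [0.09, -0.996, -0.02], [-0.24, -0.003, -0.971]]
force: [5.2, -0.2, 4.1]
opening: 0.0118
gripper_force: 30.0
```

```bash
python3 - <<'E'
from mv import *
st();s=get_state();print(RSL.T@s['force'])
E
```

```text
t 54.25 ee [0.4734 0.3543 0.1653] slope [-0.1055  0.1751  0.1003] j [0.4  0.42 1.44 0.08 1.51 1.86] F [ 5.2 -0.2  4.1] op 0.0118 gf 30.0
[ 4.04332747  0.69481444 -5.21445371]
```

Call:
arm_command(motion=[0,-0.1,0,0,0,0,0,-0.3,0,0,0,0,0,-0.3,0,0,0,0])

```text
t: 54.55
ee_pos: [0.4732, 0.3571, 0.1653]
tcp_rot: [[0.967, 0.092, -0.239], [0.09, -0.996, -0.02], [-0.24, -0.002, -0.971]]
force: [5.9, -0.0, 3.7]
opening: 0.0116
gripper_force: 30.0
```

```bash
python3 - <<'E'
from mv import *
st();s=get_state();print(RSL.T@s['force'])
E
```

```text
t 54.55 ee [0.4732 0.3571 0.1653] slope [-0.1055  0.1779  0.1004] j [0.4  0.43 1.43 0.08 1.51 1.87] F [ 5.9 -0.   3.7] op 0.0116 gf 30.0
[ 4.81291397  0.52471342 -5.03757417]
```

Call:
arm_command(motion=[0,-0.1,0,0,0,0,0,-0.3,0,0,0,0,0,-0.3,0,0,0,0])

```text
t: 54.85
ee_pos: [0.4732, 0.3573, 0.1653]
tcp_rot: [[0.966, 0.092, -0.24], [0.088, -0.996, -0.026], [-0.241, 0.004, -0.97]]
force: [5.4, -10.6, 6.4]
opening: 0.0119
gripper_force: 30.0
```

```bash
python3 - <<'E'
from mv import *
st();s=get_state();print(RSL.T@s['force'])
E
```

```text
t 54.85 ee [0.4732 0.3573 0.1653] slope [-0.1055  0.1781  0.1003] j [0.41 0.43 1.43 0.07 1.52 1.87] F [  5.4 -10.6   6.4] op 0.0119 gf 30.0
[ 2.73048874 11.01357842 -7.28059834]
```

Stop at 0.178, so the lower door is shut. I release, retreat clear of the case and check.

Call:
arm_command(motion=[0,0.2,0,0,0,0,0,0.2,0,0,0,0,0,0.2,0,0,0,0,0,0.2,0,0,0,0], hand=4)

```text
t: 55.25
ee_pos: [0.4708, 0.3587, 0.1638]
tcp_rot: [[0.965, 0.094, -0.244], [0.091, -0.996, -0.021], [-0.245, -0.002, -0.97]]
force: [0.6, -0.8, 0.4]
opening: 0.0394
gripper_force: 0.0
```

Call:
arm_command(motion=[0,0,-5,0,0,0,0,0,-10,0,0,0,0,0,-15,0,0,0,0,0,-15,0,0,0])

```text
t: 55.65
ee_pos: [0.5111, 0.363, 0.3181]
tcp_rot: [[0.969, 0.093, -0.23], [0.092, -0.996, -0.015], [-0.23, -0.007, -0.973]]
force: [1.2, 0.6, 0.3]
opening: 0.04
gripper_force: 0.0
```

Call:
arm_command(motion=[-4,4,0,0,0,0,-4,9,0,0,0,0,-4,14,0,0,0,0,-4,19,0,0,0,0,-4,22,0,0,0,0])

```text
t: 56.15
ee_pos: [0.4893, 0.1368, 0.3184]
tcp_rot: [[0.966, 0.092, -0.243], [0.09, -0.996, -0.021], [-0.244, -0.002, -0.97]]
force: [0.3, -0.6, -0.0]
opening: 0.0399
gripper_force: 0.0
```

Call:
arm_command(motion=[0,5,0,0,0,0,0,10,0,0,0,0,0,15,0,0,0,0,0,20,0,0,0,0,0,24,0,0,0,0])

```text
t: 56.65
ee_pos: [0.5118, -0.102, 0.3179]
tcp_rot: [[0.966, 0.093, -0.243], [0.09, -0.996, -0.02], [-0.244, -0.002, -0.97]]
force: [0.6, 0.8, -0.1]
opening: 0.0402
gripper_force: 0.0
```

Call:
arm_command(motion=[-2,4,0,0,0,0,-4,8,0,0,0,0,-6,12,0,0,0,0,-8,16,0,0,0,0,-8,16,0,0,0,0])

```text
t: 57.15
ee_pos: [0.4481, -0.2702, 0.3375]
tcp_rot: [[0.966, 0.088, -0.243], [0.085, -0.996, -0.021], [-0.244, -0.001, -0.97]]
force: [0.4, 1.0, 0.1]
opening: 0.0398
gripper_force: 0.0
```

```bash
python3 - <<'E'
from mv import *
st()
pt,ps=snapshot('top'),snapshot('side')
def sl(p,uv,z): return w2s(V,onplane(p,uv,n=RS[:,2],p0=OS+RS[:,2]*z))[:,:2].round(4).tolist()
a=cv2.resize(pt['frame'][190:300,185:345],(480,330),interpolation=cv2.INTER_CUBIC);b=cv2.resize(ps['frame'][150:290,245:385],(320,320),interpolation=cv2.INTER_CUBIC)
M=np.zeros((330,800,3),np.uint8);M[:,:480]=a;M[:320,480:]=b;cv2.imwrite('pics/m7.png',M[...,::-1])
E
```

```text
t 57.15 ee [ 0.4481 -0.2702  0.3375] slope [-0.2252 -0.4447  0.2475] j [-0.68  0.14  1.44 -0.17  1.74  0.79] F [0.4 1.  0.1] op 0.0398 gf 0.0
```

View pics/m7.png

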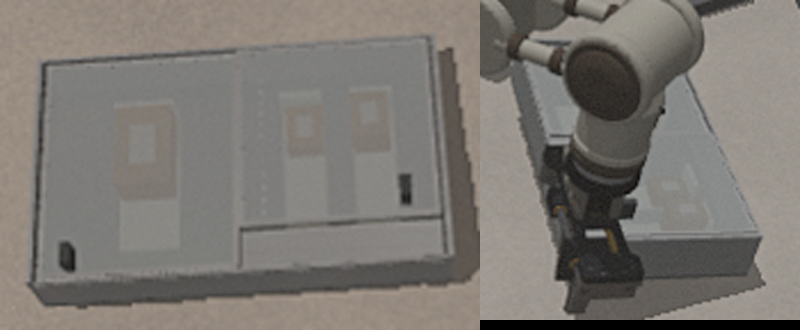

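The view shows both doors flush (middle seam at (238,160)), the big stack at (145,150), and the smalls at (305,130) and (371,120), all against their backstops. One numeric check before I hand in.

```bash
python3 - <<'E'
from mv import *
pt=snapshot('top');h=cv2.cvtColor(pt['frame'],cv2.COLOR_RGB2HSV);f=pt['frame'].astype(int)
m=cv2.GaussianBlur((f[...,0]-f[...,2]).astype(np.float32),(3,3),0)
sub=m[195:290,195:340];print(np.percentile(sub,[10,50,90,97]))
b=np.zeros(m.shape,np.uint8);b[205:285,200:330]=(m[205:285,200:330]>12)
cs,_=cv2.findContours(b,cv2.RETR_EXTERNAL,cv2.CHAIN_APPROX_NONE)
for c in cs:
    if cv2.contourArea(c)<60: continue
    g=np.zeros_like(b);cv2.drawContours(g,[c],-1,1,-1)
    X=w2s(V,onplane(pt,[np.argwhere(g).mean(0)[::-1]],n=RS[:,2],p0=OS+RS[:,2]*.03))[0]
    print(X.round(3),g.sum(),[sfit(pt,g,d,.004,[X[0],X[1],0]) for d in((.092,.06,.048),(.052,.04,.048),(.052,.04,.024))])
E
```

```text
[ 2.25    4.75   22.     23.0625]
[ 0.048 -0.065  0.03 ] 146 [(array([ 0.0829, -0.0711,  0.0964]), np.float64(0.374)), (array([ 0.0468, -0.0656,  0.112 ]), np.float64(0.573)), (array([ 0.0568, -0.0639,  0.0692]), np.float64(0.694))]
[0.04  0.113 0.03 ] 443 [(array([0.0423, 0.1144, 0.0762]), np.float64(0.703)), (array([ 0.0409,  0.1128, -0.2571]), np.float64(0.686)), (array([ 0.0454,  0.1197, -0.1389]), np.float64(0.527))]
[0.162 0.145 0.03 ] 177 [(array([ 0.195 ,  0.198 , -1.3477]), np.float64(0.213)), (array([ 0.1662,  0.1935, -0.6767]), np.float64(0.226)), (array([ 0.1704,  0.1987, -0.9092]), np.float64(0.258))]
```

```bash
python3 - <<'E'
from mv import *
F=np.mean([snapshot('top')['frame'].astype(float) for _ in range(6)],0);pt=snapshot('top')
m=F[...,0]-F[...,2]
for th in(8,10):
  b=np.zeros(m.shape,np.uint8);b[212:278,203:325]=m[212:278,203:325]>th
  cs,_=cv2.findContours(b,cv2.RETR_EXTERNAL,cv2.CHAIN_APPROX_NONE)
  for c in cs:
    if not 80<cv2.contourArea(c)<1500: continue
    g=np.zeros_like(b);cv2.drawContours(g,[c],-1,1,-1)
    X=w2s(V,onplane(pt,[np.argwhere(g).mean(0)[::-1]],n=RS[:,2],p0=OS+RS[:,2]*.03))[0]
    print(th,X.round(3),g.sum(),[sfit(pt,g,d,.004,[X[0],X[1],0]) for d in((.092,.06,.048),(.052,.04,.048),(.052,.04,.024))])
a=np.clip((m[200:290,195:335]+5)*8,0,255).astype(np.uint8);cv2.imwrite('pics/m8.png',cv2.resize(a,(700,450),interpolation=cv2.INTER_NEAREST))
E
```

```text
8 [ 0.044 -0.065  0.03 ] 218 [(array([ 0.0713, -0.0702,  0.0862]), np.float64(0.463)), (array([ 0.0469, -0.0651, -0.0134]), np.float64(0.817)), (array([ 0.0512, -0.0641, -0.0458]), np.float64(0.95))]
8 [0.03  0.111 0.03 ] 653 [(array([0.0315, 0.1108, 0.0075]), np.float64(0.97)), (array([ 0.0448,  0.11  , -0.4355]), np.float64(0.473)), (array([ 0.0359,  0.1184, -0.3901]), np.float64(0.365))]
8 [ 0.05  -0.138  0.03 ] 269 [(array([ 0.0702, -0.1343, -0.0073]), np.float64(0.498)), (array([ 0.0507, -0.1385, -0.0578]), np.float64(0.93)), (array([ 0.056 , -0.1387, -0.0287]), np.float64(0.779))]
10 [ 0.044 -0.065  0.03 ] 200 [(array([ 0.0741, -0.0661,  0.1835]), np.float64(0.433)), (array([ 0.0445, -0.0653,  0.0443]), np.float64(0.761)), (array([ 0.0508, -0.0642,  0.0325]), np.float64(0.908))]
10 [0.031 0.113 0.03 ] 592 [(array([0.0319, 0.1113, 0.0264]), np.float64(0.913)), (array([ 0.0456,  0.1138, -0.3512]), np.float64(0.515)), (array([ 0.0319,  0.1241, -0.0833]), np.float64(0.395))]
10 [ 0.051 -0.138  0.03 ] 238 [(array([ 0.0737, -0.1439,  0.0888]), np.float64(0.456)), (array([ 0.0514, -0.138 ,  0.0095]), np.float64(0.913)), (array([ 0.0592, -0.1381,  0.0102]), np.float64(0.86))]
```

View pics/m8.png

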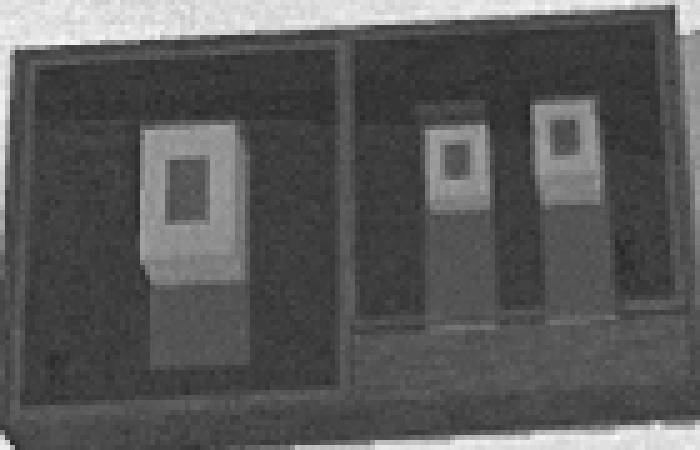

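The contrast picture shows the big stack at (195,200), the single small at (457,165) and the small stack at (567,150). All are square on their beds and the fits are 0.93 to 0.97. Handing in.

```bash
python3 -c "
from rig import job_done
print(job_done())"
```

```text
the job is handed in; nothing more can be done
None
```

I handed the job in at about 58 s: both big cartons are stacked on the wide bed, the three small ones are two on bed b and one on bed a, all pushed against their backstops, and both doors are shut against their stops. I didn't touch the jar, bar or brush. The hand-in returned no verdict.

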